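# Feed the gas couplers and clear the caps

## Task

Get the fittings ready for the morning's balloon fills: lay all the brass couplers lengthwise in the hinged steel tray, in a line along its guide rail, and only when all of them are in it lift the tray by its bar so that they slide in single file down into the grooved channel; then lower the tray fully back onto its rest and set the white ceramic weight block flat in the end of the empty tray next to the bar, to keep it down. Drop every loose red knob cap into the steel pot (before or after), and leave the other things on the counter where they are.

Things in the scene. Friction and masses are not known exactly. Their poses are not given: they have to be found in the camera images.
- tray_lip (a point): Middle of the tipping tray's 40 mm wide open mouth, on its floor and on the hinge, about 120 mm above the counter; frame turns with the tray. x points out of the tray towards the channel, z is normal to the floor. The slick floor (friction about 0.15) spans x -265 to 0 mm, y -46 to +20 mm; end wall at x = -265 mm, 20 mm high. Down, it leans 0.06 rad back, away from the channel.
- guide_rail (a point): Middle of the tray's straight guide rail: the 16 mm high wall whose inner face is at y = +20 mm of tray_lip, running the tray's whole length to the mouth. The opposite wall, y = -46 mm and 16 mm high, slants in to y = -20 mm over the last 75 mm, so one coupler passes at a time. This point: tray_lip x = -132, y = +20, z = +16 mm. Same axes. The rack is screwed down.
- tray_bar (a point): Middle of the tray's round lifting bar, 14 mm thick, parallel to the hinge, 72 mm free between its two side arms, about 110 mm above the counter when down. In the tray_lip frame: x = -318, y = -13, z = +8 mm; same axes. 40 mm is free between bar and tray end wall. It moves on an arc about the hinge; being round, it may turn in the fingers.
- tray (a joint): Tilt of the tray, rad: 0 = down on its rest, growing as the bar is lifted, at most 0.62. It swings freely and falls back by its own weight (about 0.5 kg) if let go. The couplers begin to slide at about 0.2 to 0.3; 0.45 to 0.5 empties it.
- channel_top (a point): Upper end of the fixed grooved channel, on its floor at mid-width, just below the tray's mouth. x points down the groove, which slopes 0.28 rad down to a stop at x = 274 mm; z is normal to its slick floor; 40 mm wide (y -20 to +20), side walls 24 mm high. Couplers slide to the stop by themselves and queue; it holds four.
- coupler0: Brass gas coupler: square bar body 46 x 32 x 32 mm with a round nipple of 20 mm diameter and 8 mm length on each end, 62 mm long in all, about 0.2 kg. Origin at its centre (16 mm above what it lies on), x along its length; both ends and all four sides are alike. Three or four are present (None: absent), lying on the counter.
- coupler1: Brass gas coupler: square bar body 46 x 32 x 32 mm with a round nipple of 20 mm diameter and 8 mm length on each end, 62 mm long in all, about 0.2 kg. Origin at its centre (16 mm above what it lies on), x along its length; both ends and all four sides are alike. Three or four are present (None: absent), lying on the counter.
- coupler2: Brass gas coupler: square bar body 46 x 32 x 32 mm with a round nipple of 20 mm diameter and 8 mm length on each end, 62 mm long in all, about 0.2 kg. Origin at its centre (16 mm above what it lies on), x along its length; both ends and all four sides are alike. Three or four are present (None: absent), lying on the counter.
- coupler3: Brass gas coupler: square bar body 46 x 32 x 32 mm with a round nipple of 20 mm diameter and 8 mm length on each end, 62 mm long in all, about 0.2 kg. Origin at its centre (16 mm above what it lies on), x along its length; both ends and all four sides are alike. Three or four are present (None: absent), lying on the counter.
- cap0: Red plastic regulator knob cap, a ribbed round cap of 56 mm diameter and 36 mm height, 50 g, standing flat. Origin at its centre (18 mm above the counter), z up. One or two are present (None: absent).
- cap1: Red plastic regulator knob cap, a ribbed round cap of 56 mm diameter and 36 mm height, 50 g, standing flat. Origin at its centre (18 mm above the counter), z up. One or two are present (None: absent).
- pot: Open steel pot, 170 mm across the rim, 85 mm high, with two side handles, standing on the counter at the left or right end of the work area and fixed. Origin at the centre of its underside, z up.
- block: White ceramic weight block 70 x 45 x 40 mm high, about 0.3 kg, standing among the couplers and caps. Origin at the centre of its underside, x along the 70 mm, z up. At the end it lies flat in the half of the tray next to the bar.
- sonde: Grey polystyrene sonde shell 110 x 90 x 70 mm at the end of the work area opposite to the pot; to be left alone. Origin at the centre of its underside, x along the 110 mm.
- sonde_tall: Taller grey sonde shell 90 x 80 x 120 mm beyond the rack; to be left alone. Origin at the centre of its underside.
- wrench: Steel wrench lying beyond the rack; to be left alone.
- bottle: White leak-test bottle, 60 mm diameter, 150 mm high, beyond the rack; to be left alone. Origin at the centre of its underside.
- gauge: Brass pressure gauge lying face up beyond the rack, 80 mm diameter, 30 mm high; to be left alone. Origin at the centre of its underside.

How it is judged:
By the outcome, as a careful person would: the job done as asked, in the order asked, and still so for the second after the job is handed in, with the robot touching nothing.
Of coupler0, coupler1, coupler2, coupler3 only 3 to 4 are there at a start; the rules pass over those that are not, and their reading is None.
Of cap0, cap1 only 1 to 2 are there at a start; the rules pass over those that are not, and their reading is None.
At some moment in a run one of coupler0, coupler1, coupler2, coupler3, cap0, cap1, block may be knocked a few centimetres aside while the robot is not near it.
Once in a run the grip may slacken for a moment while it holds something.
It also fails if it takes over 208 s, if anything falls off the work surface, if the arm or the gripper's body presses on something with over 40 N, if the wrist force passes 120 N, or if a joint passes its speed limit or range.

## Robot

A 6-joint arm with a two-finger parallel gripper is mounted at the origin on the work surface. World frame = base frame: x ahead of the robot, y to its left, z up, the work surface at z = 0. Lengths are in m, angles in rad, forces in N, time in s.
With the tool pointing down it reaches from about 0.425 to 0.95 m from the base axis. Payload 3.5 kg.
Tool frame: the origin (TCP) lies between the finger pads; the fingertips stand robot.tip_extent ahead of it and the grasp point (between the pads) lies 11 mm behind it (robot.tip_extent is the distance from the TCP to the fingertips, in m); y points along the fingers, z is the direction in which the jaws open and shut, and the axes are right-handed (so a half turn about y gives the same grasp; the last joint's range is limited). The gripper opens to 85 mm and grips with 20 to 120 N. Pads are 22 mm wide; open, the fingers measure 114 mm over their backs; the gripper's body (76 mm by 85 mm) begins 54 mm behind the grasp point. The pads swing forward as they close: fully open they stand 13 mm farther back than shut.
Start: joints at [1.098, 0.286, 1.577, -0, 1.279, -0.15], TCP at [0.214, 0.64, 0.239] pointing down, gripper open.
Joint ranges: [-2.77, 2.77], [-0.9, 2.22], [0.21, 2.48], [-1.53, 4.67], [0.24, 2.81], [-2.84, 2.84]. Speed limits (rad/s): [2.79, 2.79, 3.14, 3.14, 3.14, 3.14].

## Interface

Orientations are given as a 3x3 rotation matrix whose columns are the frame's x, y, z axes.
In Python, from cell import robot gives the robot as it stands. The module is installed in compiled form; this text tells all that it offers.
- The arm moves only by the tool jog_arm, never from a script. Its argument "increments" is text: rows parted by semicolons, each of 4 numbers parted by spaces: the shift along the world's x, y, z in m, then the turn about the world's z in rad. In form: dx dy dz yaw; .... A call has 1 to 20 rows; each row is the pose to reach, as a shift and turn from the pose commanded when the call began; what a row does not reach only later rows make up. A row lasts 1/12 s, in which the tool goes at most 41.7 mm and 7.16 degrees, less where a joint would pass 70% of its speed; a pose out of reach is approached as far as the arm can. A call with a gripper value outside its range is refused whole. "grip" is the closure in counts, from 0 (fully open) to 255 (shut), set as the call begins (left out, the last holds). The fingers move at their own pace and stop on an object; "grip_force" is the grip in N (left out, the last holds). Time passes only in rows, so rows that repeat a pose let the fingers close. It gives the time, the measured TCP pose, the force and the opening at its end, in the units of the state.
- robot.state(): the state, without advancing time (a new reading comes with each control period).
- robot.get_image(name): name is "side" or "top" or "wrist"; returns (picture, depth): 420x560x3 uint8, red, green, blue; 420x560 float32, m along the optical axis (not along the pixel's ray), 0 where there is no reading.
- robot.camera_params(name): a dict with "K" (3x3 intrinsics, pixels), "world_from_camera" (4x4, takes a point from camera to world coordinates); the wrist camera has in their place "mount" (4x4, takes a point from camera to tool coordinates, whose origin is the TCP and whose axes are the tool frame's). Camera axes: x right, y up, looking along -z (the intrinsics and any distortion apply to the point x, -y, -z); pixel columns grow to the right and rows downward; lengths in m; the calibration is good to about 2 mm. A picture is of the moment at which its call begins: read the wrist's pose just before it. camera_params takes no time and is no camera call.
- robot.finish_job(): hands the job in, once; it reports no verdict.
Trained networks look in the newest picture that a camera, given by its name, has taken for a name from the list of things; names that differ only in an ending like _2 or _b are one class to them, and where a whole thing is asked for, a point or a joint stands for the part that bears it (a point fixed in the world has none). Each returns a list of dicts, best first, with "conf" (0 to 1); they miss things now and then, are a little off and sometimes report something else, mostly with a low value. They report only what shows in the picture. A call takes as long as a camera call.
- robot.boxes_of(camera, thing): "position" ([x, y, z] in m, in the coordinates of the camera as it stood for that picture, good to about 4 mm: the middle of the surface that is visible of it).
- robot.outline_of(camera, thing): "pixels" (420x560 bool, what is visible of it).
The state is a dict: "time_s": time; "qpos": joint angles; "dq": joint speeds; "tau": joint torques, N m; "tool_pos": TCP position; "tcp_rot": TCP orientation; "force": force on the tool from outside, world axes, zero at the start; "moment": the same for the moment, N m; "grip_width": finger opening in m.
Only numpy, scipy, OpenCV 4.12 (cv2) and the standard library are available. Lean on these libraries where they do the work, as an engineer would, in place of code of your own. Each camera call takes 0.05 s, during which the arm holds its last target.

## Working session

There is one attempt and no reset: what is moved stays moved. The work goes in short steps, Python scripts to look and compute and a tool call to move; the robot and the scene stay as the last step left them, time stands still between calls to the robot, and variables do not carry over. Pictures are saved under pics/ and viewed, and the job is handed in when it is done.

Besides the shell and the picture viewer there is one more tool, called by a JSON object that holds its "fn" and its "kwargs". jog_arm: Moves the arm, as the interface text tells. Its arguments: {"type":"object","properties":{"increments":{"type":"string"},"grip":{"type":"number"},"grip_force":{"type":"number"}},"required":["increments"]}

```bash
mkdir -p pics; ls; cat > h.py <<'E'
import numpy as np, cv2
from cell import robot
def T(cam,st=None):
    p=robot.camera_params(cam)
    if 'world_from_camera' in p: return np.array(p['K']),np.array(p['world_from_camera']),p
    st=st or robot.state()
    W=np.eye(4);W[:3,:3]=st['tcp_rot'];W[:3,3]=st['tool_pos']
    return np.array(p['K']),W@np.array(p['mount']),p
def snap(cam,name):
    st=robot.state()
    im,d=robot.get_image(cam)
    cv2.imwrite(f'pics/{name}.png',cv2.cvtColor(im,cv2.COLOR_RGB2BGR))
    return im,d,st
def cloud(cam,d,st=None):
    K,W,p=T(cam,st)
    v,u=np.mgrid[0:420,0:560]
    x=(u-K[0,2])/K[0,0]*d; y=(v-K[1,2])/K[1,1]*d
    P=np.stack([x,-y,-d],-1)@W[:3,:3].T+W[:3,3]
    P[d<=0]=np.nan
    return P
def boxes(cam,thing,st=None):
    K,W,p=T(cam,st)
    return [(round(b['conf'],2),np.round(W[:3,:3]@np.array(b['position'])+W[:3,3],3)) for b in robot.boxes_of(cam,thing)]
E
python3 - <<'E'
from h import *
print(robot.state(), robot.tip_extent)
for c in('top','side','wrist'):
    print(c,robot.camera_params(c)); snap(c,c+'0')
E
```

```text
pics
{'time_s': 0.0, 'qpos': array([ 1.09799481e+00,  2.87205824e-01,  1.57819509e+00, -1.95498487e-05,
        1.27862621e+00, -1.50042857e-01]), 'dq': array([ 0.00073741, -0.00144645, -0.00117914,  0.00040521,  0.00138409,
       -0.00015696]), 'tau': array([ 1.90652347e-03, -4.05990386e+01, -2.92626089e+01, -2.99738679e-05,
        5.88022638e-03, -2.77759042e-06]), 'tool_pos': array([0.21380215, 0.63955651, 0.2379106 ]), 'tcp_rot': array([[ 9.48365629e-01, -1.09194695e-03,  3.17177302e-01],
       [-3.17178994e-01, -2.17592446e-03,  9.48363196e-01],
       [-3.45408454e-04, -9.99997036e-01, -2.40991460e-03]]), 'force': array([ 0.22368894, -0.31556364,  0.53662643]), 'moment': array([-0.02424301,  0.02904253, -0.02308497]), 'grip_width': 0.08548109992439683} 0.008
top {'K': array([[537.33693606,   0.        , 285.04194319],
       [  0.        , 537.33693606, 209.28983168],
       [  0.        ,   0.        ,   1.        ]]), 'world_from_camera': array([[-0.04010566,  0.97836192, -0.20297656,  0.29277628],
       [-0.99917368, -0.04060932,  0.00168447, -0.00862178],
       [-0.006
[... 360 characters left out ...]
     [-0.34001686,  0.68732515, -0.64185097, -0.60970555],
       [-0.00610841,  0.68088715,  0.73236287,  0.77805116],
       [ 0.        ,  0.        ,  0.        ,  1.        ]])}
wrist {'K': array([[370.51451506,   0.        , 276.52620717],
       [  0.        , 370.51451506, 209.22479947],
       [  0.        ,   0.        ,   1.        ]]), 'mount': array([[-1.27873960e-03, -9.52874102e-01, -3.03363332e-01,
        -7.65718414e-02],
       [-2.81375212e-04,  3.03363911e-01, -9.52874734e-01,
        -1.34608931e-01],
       [ 9.99999143e-01, -1.13311974e-03, -6.56038599e-04,
         9.89900447e-05],
       [ 0.00000000e+00,  0.00000000e+00,  0.00000000e+00,
         1.00000000e+00]])}
```

View pics/top0.png

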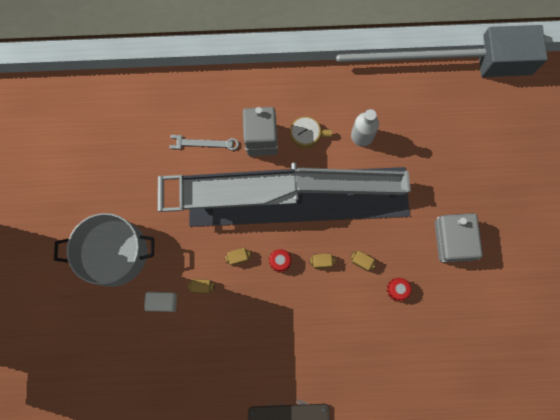

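View pics/side0.png

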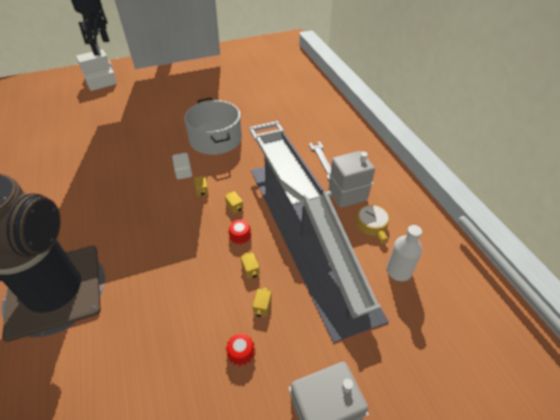

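```bash
python3 - <<'E'
from h import *
im,d,st=snap('top','top1')
np.save('d_top.npy',d)
for t in ['coupler0','cap0','pot','block','sonde','tray_bar','guide_rail','tray_lip','channel_top']:
    print(t,boxes('top',t))
im,d,st=snap('side','side1')
for t in ['coupler0','cap0','block']:
    print(t,boxes('side',t))
E
```

```text
coupler0 [(0.87, array([0.454, 0.108, 0.032])), (0.69, array([ 0.433, -0.094,  0.034])), (0.63, array([ 0.434, -0.199,  0.03 ])), (0.62, array([0.385, 0.198, 0.033])), (0.39, array([ 0.355, -0.278,  0.038]))]
cap0 [(0.72, array([ 0.36 , -0.279,  0.035])), (0.65, array([0.438, 0.007, 0.035])), (0.64, array([0.742, 0.044, 0.117]))]
pot [(0.72, array([0.48 , 0.436, 0.004])), (0.17, array([0.598, 0.109, 0.119]))]
block [(0.85, array([0.348, 0.3  , 0.044]))]
sonde [(0.97, array([ 0.473, -0.425,  0.069]))]
tray_bar [(0.75, array([0.597, 0.109, 0.115]))]
guide_rail [(0.68, array([0.601, 0.114, 0.116]))]
tray_lip [(0.76, array([0.602, 0.112, 0.115]))]
channel_top [(0.95, array([ 0.619, -0.175,  0.085]))]
coupler0 [(0.75, array([0.453, 0.1  , 0.032])), (0.72, array([0.381, 0.185, 0.034])), (0.71, array([ 0.43 , -0.207,  0.029])), (0.54, array([ 0.429, -0.11 ,  0.028]))]
cap0 [(0.7, array([ 0.356, -0.292,  0.032])), (0.58, array([ 0.436, -0.002,  0.033]))]
block [(0.79, array([0.348, 0.278, 0.037]))]
```

```bash
python3 - <<'E'
from h import *
d=np.load('d_top.npy'); P=cloud('top',d)
c=P[(abs(P[...,2])<.01)]; print('table z',np.median(c[:,2]))
res=2000
def hm(x0,x1,y0,y1,name,zlo,zhi):
    # image: rows = x descending, cols = y descending ; 2mm px
    h,w=int((x1-x0)*500),int((y1-y0)*500)
    H=np.full((h,w),np.nan)
    for cam in['top']:
        q=P.reshape(-1,3); m=(q[:,0]>x0)&(q[:,0]<x1)&(q[:,1]>y0)&(q[:,1]<y1)
        q=q[m]; q=q[np.argsort(q[:,2])]
        H[((x1-q[:,0])*500).astype(int).clip(0,h-1),((y1-q[:,1])*500).astype(int).clip(0,w-1)]=q[:,2]
    I=np.nan_to_num((H-zlo)/(zhi-zlo)*255).clip(0,255).astype(np.uint8)
    I=cv2.applyColorMap(cv2.resize(I,None,fx=2,fy=2,interpolation=0),cv2.COLORMAP_JET)
    cv2.imwrite('pics/%s.png'%name,I); return H
H=hm(.52,.70,-.30,.32,'hm0',.05,.15)
for y in np.arange(.28,-.29,-.04):
    q=P.reshape(-1,3); q=q[(abs(q[:,1]-y)<.003)&(q[:,0]>.5)&(q[:,0]<.7)]
    q=q[np.argsort(q[:,0])]
    print(round(y,3),' '.join('%d:%d'%(a*1000,b*1000) for a,b in q[::3,[0,2]]))
E
```

```text
table z 0.0006787371136884879
0.28 501:0 504:0 506:1 509:-1 512:-1 516:3 519:0 524:3 527:2 529:5 532:2 534:2 539:1 542:2 545:0 550:0 552:2 556:-1 557:106 559:-3 561:112 562:117 562:114 565:4 566:-2 568:2 569:117 570:4 572:-3 573:2 575:114 576:1 577:115 579:115 581:117 584:115 586:116 589:114 591:117 592:0 593:-6 594:113 596:115 598:-2 599:5 601:114 602:0 603:116 606:116 607:2 608:117 610:117 613:1 613:114 615:118 617:4 618:116 620:4 621:113 623:116 624:121 625:115 627:118 628:113 631:2 632:117 633:112 636:113 637:-1 639:0 640:115 642:0 645:0 650:1 654:-3 657:5 660:3 674:1 680:-1 683:-2 687:1 691:-1 695:2 699:0
0.24 502:2 505:0 507:2 510:-1 514:2 517:3 519:5 523:0 528:1 530:3 533:0 535:1 538:3 540:2 542:5 546:0 549:-1 552:-1 553:1 556:113 558:5 558:2 561:4 561:113 564:0 567:0 572:-1 574:0 577:1 580:0 635:119 637:112 640:117 673:0 677:-6 680:1 683:2 687:6 693:-3 696:1
0.2 500:1 503:1 508:0 511:0 513:0 516:0 519:-3 524:0 526:1 529:0 534:1 536:2 538:6 541:6 546:5 549:2 554:2 556:8 559:6 560:110 562:0 564:5 564:125 567:3 570:108 572:3 573:104 575:106 577:3 579:6 580:105 585:108 588:106 59
[... 4526 characters left out ...]
5 538:3 540:7 544:1 548:7 551:3 556:6 559:3 562:3 564:4 567:3 569:4 573:0 575:4 580:5 582:5 588:68 589:55 589:0 589:73 591:2 591:86 594:2 596:3 597:-2 600:6 603:60 606:57 610:60 612:63 616:58 618:61 620:62 624:58 627:64 631:60 633:61 634:84 635:62 637:85 640:82 665:4 667:6 672:0 675:5 680:-2 685:-1 688:-2 690:-1 694:-4 697:-3
-0.28 500:-5 504:2 508:4 511:2 514:2 517:0 519:0 521:3 527:2 530:0 534:1 537:1 540:-2 543:11 547:2 552:5 554:8 557:3 560:2 565:3 568:2 572:8 577:11 581:4 584:2 588:6 589:36 589:56 589:66 591:7 591:71 593:18 597:3 601:49 604:49 609:48 611:49 616:51 618:51 622:47 625:55 629:49 632:50 634:78 635:47 636:72 639:72 663:3 666:2 672:1 675:0 679:-5 683:1 686:0 691:-1 694:0 698:3
```

View pics/hm0.png

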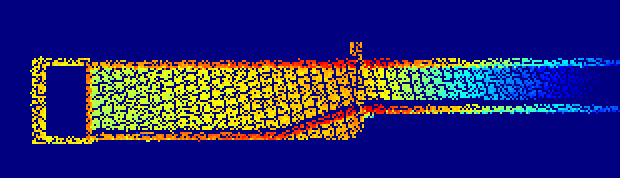

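```bash
cat >> h.py <<'E'
def objs(cam,P,im,box=(.30,.53,-.36,.36)):
    """cluster points of height above counter in the work area"""
    m=(P[...,2]>.016)&(P[...,2]<.07)&(P[...,0]>box[0])&(P[...,0]<box[1])&(P[...,1]>box[2])&(P[...,1]<box[3])
    m=cv2.morphologyEx(m.astype(np.uint8),cv2.MORPH_OPEN,np.ones((2,2),np.uint8))
    n,L,S,_=cv2.connectedComponentsWithStats(m)
    out=[]
    for i in range(1,n):
        if S[i,4]<40: continue
        q=P[L==i]; z=np.percentile(q[:,2],80)
        t=q[q[:,2]>np.percentile(q[:,2],85)-.008]
        (c,(w,h),a)=cv2.minAreaRect((t[:,:2]*1000).astype(np.float32))
        if w<h: a+=90; w,h=h,w
        a=(a+90)%180-90
        col=im[L==i].mean(0)
        out.append((np.round(c,0),'lw',np.round([w,h]),'ang%.2f'%np.radians(a),'z%d'%(z*1000),col.astype(int),S[i,4]))
    return out
E
python3 - <<'E'
from h import *
for c in('top','side'):
    im,d,st=snap(c,c+'2')
    P=cloud(c,d,st)
    print(c); [print(*o) for o in objs(c,P,im)]
E
```

```text
topTraceback (most recent call last):
  File "<stdin>", line 5, in <module>
  File "h.py", line 38, in objs
    out.append((np.round(c,0),'lw',np.round([w,h]),'ang%.2f'%np.radians(a),'z%d'%(z*1000),col.astype(int),S[i,4]))
                                                                           ~~~~~^^~~~~~~~
ValueError: cannot convert float NaN to integer
```

```bash
sed -i 's/q=P\[L==i\]; z/q=P[L==i]; q=q[~np.isnan(q).any(1)]; z/' h.py
python3 - <<'E'
from h import *
for c in('top','side'):
    im,d,st=snap(c,c+'2')
    P=cloud(c,d,st)
    print(c); [print(*o) for o in objs(c,P,im)]
E
```

```text
top
[476. 339.] lw [45. 14.] ang0.45 z53 [55 56 55] 95
[452. 111.] lw [55. 30.] ang-1.34 z34 [133 107  60] 303
[439.   5.] lw [50. 47.] ang-0.85 z38 [149  67  64] 381
[ 429. -198.] lw [58. 32.] ang1.02 z33 [140 114  64] 309
[433. -99.] lw [58. 29.] ang-1.52 z34 [137 111  62] 302
[437. 351.] lw [29.  3.] ang-0.53 z47 [59 59 57] 92
[ 357. -282.] lw [50. 50.] ang-0.96 z38 [152  66  63] 415
[384. 201.] lw [59. 29.] ang1.52 z34 [90 72 41] 307
[349. 299.] lw [68. 42.] ang1.48 z42 [101 101  96] 572
side
[479. 340.] lw [107.  44.] ang0.00 z48 [107 108 104] 360
[481. 311.] lw [41. 14.] ang0.49 z73 [98 99 95] 57
[350. 297.] lw [68. 42.] ang1.51 z39 [140 136 127] 327
[383. 196.] lw [50. 30.] ang1.48 z31 [143 113  47] 189
[454. 105.] lw [50. 33.] ang-1.34 z31 [188 155  64] 222
[439.   2.] lw [52. 46.] ang0.05 z35 [196  92  82] 369
[ 433. -103.] lw [54. 32.] ang-1.56 z31 [192 158  65] 305
[ 429. -201.] lw [60. 29.] ang1.01 z30 [182 150  60] 378
[ 355. -284.] lw [49. 49.] ang-0.21 z35 [192  75  65] 653
```

{"fn": "jog_arm", "kwargs": {"increments": "0.239 -0.532 -0.04 -1.018;0.239 -0.532 -0.04 -1.018;0.239 -0.532 -0.04 -1.018;0.239 -0.532 -0.04 -1.018;0.239 -0.532 -0.04 -1.018;0.239 -0.532 -0.04 -1.018;0.239 -0.532 -0.04 -1.018;0.239 -0.532 -0.04 -1.018;0.239 -0.532 -0.04 -1.018;0.239 -0.532 -0.04 -1.018;0.239 -0.532 -0.04 -1.018;0.239 -0.532 -0.04 -1.018;0.239 -0.532 -0.04 -1.018;0.239 -0.532 -0.04 -1.018;0.239 -0.532 -0.04 -1.018;0.239 -0.532 -0.04 -1.018;0.239 -0.532 -0.04 -1.018", "grip": 0, "grip_force": 60}}

```text
time_s: 2.42
tool_pos: [0.453, 0.1082, 0.1994]
tcp_rot: [[0.227, -0.0, 0.974], [-0.974, 0.0, 0.227], [-0.001, -1.0, -0.0]]
force: [0.2, 0.0, 0.6]
grip_width: 0.0853
```

```bash
python3 - <<'E'
from h import *
im,d,st=snap('wrist','w1')
P=cloud('wrist',d,st); print(np.round(st['tool_pos'],4),np.round(st['tcp_rot'],3))
[print(*o) for o in objs('w',P,im)]
E
```

```text
[0.453  0.1082 0.1994] [[ 0.227 -0.     0.974]
 [-0.974  0.     0.227]
 [-0.001 -1.    -0.   ]]
[385. 202.] lw [61. 31.] ang1.49 z32 [150 128  79] 3375
[454. 111.] lw [61. 31.] ang-1.32 z32 [206 180 117] 2413
[440.   7.] lw [54. 51.] ang-0.01 z36 [213  99  95] 2800
[433.  -7.] lw [244.  31.] ang-1.54 z32 [166 143  92] 1554
```

View pics/w1.png

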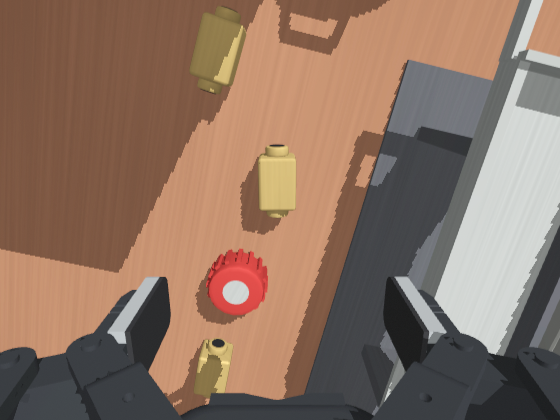

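{"fn": "jog_arm", "kwargs": {"increments": "0.001 0.002 -0.04 0.01;0.001 0.002 -0.08 0.01;0.001 0.002 -0.12 0.01;0.001 0.002 -0.15 0.01;0.001 0.002 -0.17 0.01;0.001 0.002 -0.177 0.01;0.001 0.002 -0.177 0.01"}}

```text
time_s: 3.05
tool_pos: [0.4521, 0.1115, 0.0206]
tcp_rot: [[0.24, -0.004, 0.971], [-0.971, 0.0, 0.24], [-0.001, -1.0, -0.004]]
force: [-0.7, -0.2, -0.8]
grip_width: 0.0855
```

{"fn": "jog_arm", "kwargs": {"increments": "0.001 0.0 0 0;0.001 0.0 0 0;0.001 0.0 0 0;0.001 0.0 0 0;0.001 0.0 0 0;0.001 0.0 0 0;0.001 0.0 0 0;0.001 0.0 0 0", "grip": 255}}

```text
time_s: 3.72
tool_pos: [0.4564, 0.1102, 0.0239]
tcp_rot: [[0.238, 0.002, 0.971], [-0.971, 0.0, 0.238], [0.0, -1.0, 0.002]]
force: [-1.1, -0.2, 6.5]
grip_width: 0.0305
```

```bash
python3 - <<'E'
from h import *
im,d,st=snap('wrist','w2')
P=cloud('wrist',d,st); print(np.round(st['tool_pos'],4),st['grip_width'],st['force'],robot.tip_extent)
R=st['tcp_rot'];Q=(P-st['tool_pos'])@R  # tool coords
m=(abs(Q[...,0])<.02)&(abs(Q[...,2])<.06)&(abs(Q[...,2])>.015)
for lo in np.arange(-.06,.06,.006):
    s=m&(Q[...,2]>lo)&(Q[...,2]<lo+.006)
    if s.sum()>5: print('jaw %.3f'%lo,s.sum(),'maxy %.4f'%np.nanpercentile(Q[s][:,1],98),'minx %.3f'%np.nanmin(Q[s][:,0]))
E
```

```text
[0.4564 0.1102 0.0239] 0.030466462985221335 [-1.06332945 -0.17605913  6.5120805 ] 0.008
jaw -0.060 1587 maxy 0.0247 minx -0.020
jaw -0.054 2720 maxy 0.0247 minx -0.020
jaw -0.048 4495 maxy 0.0245 minx -0.020
jaw -0.042 3919 maxy 0.0246 minx -0.020
jaw -0.036 2503 maxy 0.0247 minx -0.020
jaw -0.030 1558 maxy 0.0248 minx -0.020
jaw -0.024 3366 maxy 0.0244 minx -0.020
jaw -0.018 2157 maxy 0.0234 minx -0.020
jaw 0.012 2489 maxy -0.0060 minx -0.020
jaw 0.018 3772 maxy 0.0244 minx -0.020
jaw 0.024 1981 maxy 0.0247 minx -0.020
jaw 0.030 1787 maxy 0.0248 minx -0.020
jaw 0.036 3719 maxy 0.0246 minx -0.020
jaw 0.042 4592 maxy 0.0246 minx -0.020
jaw 0.048 3160 maxy 0.0247 minx -0.020
jaw 0.054 1980 maxy 0.0249 minx -0.020
```

View pics/w2.png

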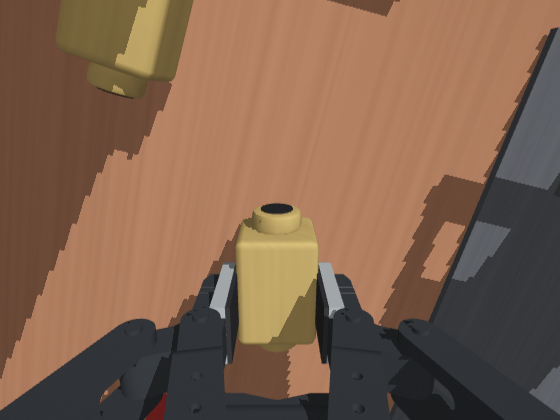

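{"fn": "jog_arm", "kwargs": {"increments": "0.001 0 0.04 0;0.001 0 0.08 0;0.001 0.005 0.12 -0.1;0.02 0.02 0.16 -0.2;0.05 0.045 0.19 -0.24;0.09 0.06 0.2 -0.24;0.12 0.07 0.2 -0.24;0.15 0.08 0.2 -0.24;0.16 0.083 0.2 -0.24;0.16 0.083 0.2 -0.24;0.16 0.083 0.2 -0.24"}}

```text
time_s: 4.68
tool_pos: [0.6145, 0.193, 0.2208]
tcp_rot: [[-0.0, -0.003, 1.0], [-1.0, -0.001, -0.0], [0.001, -1.0, -0.003]]
force: [-0.6, 0.0, -1.0]
grip_width: 0.0305
```

```bash
cat >> h.py <<'E'
def held(name):
    im,d,st=snap('wrist',name)
    P=cloud('wrist',d,st); print('t',st['time_s'],'tcp',np.round(st['tool_pos'],4),'w',round(st['grip_width'],4),np.round(st['force'],1),'jaw',round(float(np.arctan2(st['tcp_rot'][1,2],st['tcp_rot'][0,2])),3))
    R=st['tcp_rot'];Q=(P-st['tool_pos'])@R
    hsv=cv2.cvtColor(im,cv2.COLOR_RGB2HSV)
    return im,d,st,P,Q,hsv
def brass(hsv): return (hsv[...,0]>18)&(hsv[...,0]<32)&(hsv[...,1]>70)&(hsv[...,2]>40)
E
python3 - <<'E'
from h import *
im,d,st,P,Q,hsv=held('w3')
m=brass(hsv)&(np.linalg.norm(Q,axis=-1)<.08)
q=Q[m]; t=q[q[:,1]<np.nanpercentile(q[:,1],5)+.006]
print('top y',np.nanpercentile(q[:,1],5),'x',np.nanpercentile(q[:,0],[1,99]),'top x',np.nanpercentile(t[:,0],[1,99]),'z',np.nanpercentile(t[:,2],[1,99]))
g=(abs(Q[...,0])<.03)&(abs(Q[...,2])<.08)&~m&(Q[...,1]<.03)
for lo in np.arange(-.06,.06,.006):
    s=g&(Q[...,2]>lo)&(Q[...,2]<lo+.006)
    if s.sum()>5: print('jaw %.3f'%lo,s.sum(),'maxy %.4f'%np.nanpercentile(Q[s][:,1],99.5))
E
```

```text
t 4.6833 tcp [0.6145 0.193  0.2208] w 0.0305 [-0.6  0.  -1. ] jaw -0.0
top y -0.008853878858673047 x [-0.03207301  0.02696196] top x [-0.02422833  0.0200419 ] z [-0.01414517  0.01622997]
jaw -0.060 565 maxy -0.0612
jaw -0.054 1745 maxy -0.0480
jaw -0.048 3489 maxy -0.0395
jaw -0.042 2991 maxy -0.0380
jaw -0.036 1798 maxy -0.0341
jaw -0.030 932 maxy 0.0001
jaw -0.024 2866 maxy 0.0020
jaw -0.018 3732 maxy 0.0011
jaw -0.012 1069 maxy -0.0071
jaw -0.006 637 maxy 0.0005
jaw -0.000 591 maxy -0.0012
jaw 0.006 800 maxy -0.0067
jaw 0.012 2974 maxy -0.0060
jaw 0.018 3444 maxy 0.0026
jaw 0.024 1429 maxy 0.0004
jaw 0.030 1121 maxy -0.0334
jaw 0.036 2791 maxy -0.0366
jaw 0.042 3615 maxy -0.0389
jaw 0.048 2222 maxy -0.0442
jaw 0.054 1017 maxy -0.0570
```

View pics/w3.png

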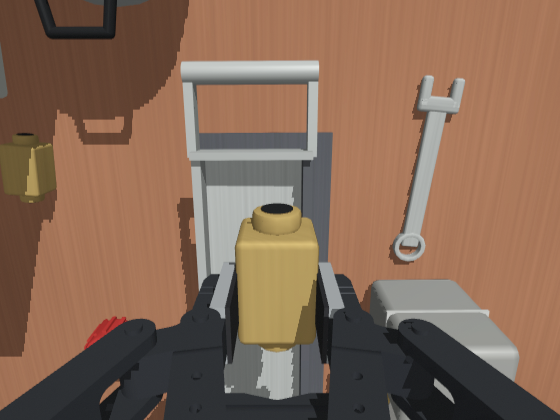

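```bash
python3 - <<'E'
from h import *
im,d,st,P,Q,hsv=held('w4')
q=P.reshape(-1,3); q=q[~np.isnan(q).any(1)]
q=q[(q[:,2]>.09)&(q[:,2]<.15)&(q[:,0]>.53)&(q[:,0]<.67)&(q[:,1]>.12)]
H=np.zeros((140,200),np.float32)
q=q[np.argsort(q[:,2])]
H[((.67-q[:,0])*1000).astype(int).clip(0,139),((.32-q[:,1])*1000).astype(int).clip(0,199)]=q[:,2]
I=((H-.09)/.05*255).clip(0,255).astype(np.uint8)
cv2.imwrite('pics/hm4.png',cv2.resize(cv2.applyColorMap(I,2),None,fx=4,fy=4,interpolation=0))
fl=q[(q[:,1]>.215)&(q[:,1]<.226)&(q[:,0]>.575)&(q[:,0]<.625)]
print('floor z',np.percentile(fl[:,2],[10,50,90]),len(fl))
for y in(.15,.17,.19,.21,.22):
    s=q[abs(q[:,1]-y)<.004]
    r=s[(s[:,2]>.108+.0+ .008-.06*(y-.193))]
    print(y,'high x',np.round(np.percentile(r[r[:,0]>.6][:,0],[2,50,98]),4) if (r[:,0]>.6).sum()>3 else None, np.round(np.percentile(r[r[:,0]<.6][:,0],[2,50,98]),4) if (r[:,0]<.6).sum()>3 else None)
s=q[(q[:,0]>.58)&(q[:,0]<.62)]
for a in np.arange(.215,.30,.003):
    t=s[(s[:,1]>=a)&(s[:,1]<a+.003)]
    if len(t): print('%.3f'%a,len(t),'%.4f'%np.median(t[:,2]),'%.4f'%t[:,2].max())
E
```

```text
t 4.7333 tcp [0.6139 0.1928 0.221 ] w 0.0305 [ 0.2  0.3 -2.3] jaw -0.0
floor z [0.10370825 0.10458272 0.10551329] 1153
0.15 high x None [0.5611 0.5642 0.5669]
0.17 high x None [0.5608 0.5641 0.5667]
0.19 high x [0.6324 0.6357 0.6384] [0.5604 0.564  0.5665]
0.21 high x [0.6322 0.6352 0.6379] [0.5602 0.5637 0.5664]
0.22 high x [0.6321 0.6345 0.6377] [0.5602 0.5638 0.5663]
0.215 263 0.1047 0.1069
0.218 249 0.1047 0.1065
0.221 249 0.1044 0.1062
0.224 162 0.1044 0.1065
0.227 63 0.1242 0.1257
0.230 339 0.1239 0.1255
0.233 280 0.1199 0.1256
0.272 63 0.1105 0.1129
0.275 385 0.1138 0.1162
0.278 332 0.1156 0.1179
0.281 330 0.1158 0.1181
0.284 330 0.1146 0.1173
0.287 131 0.1122 0.1143
```

View pics/hm4.png

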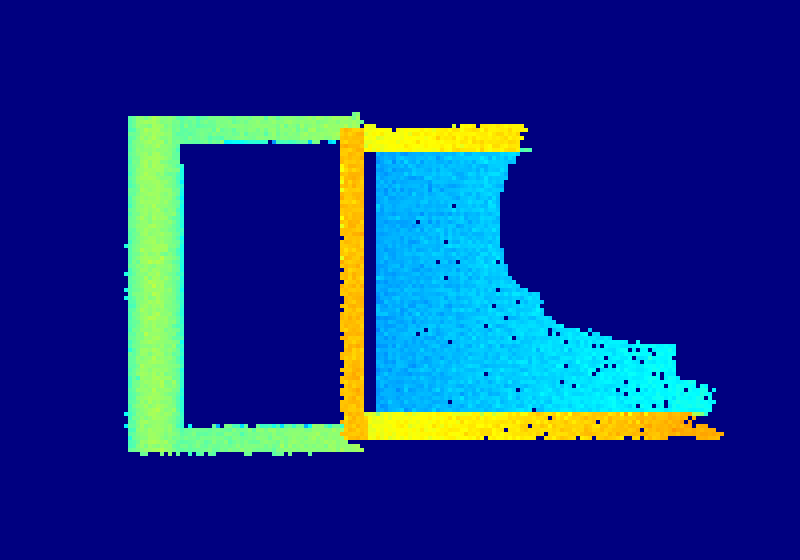

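{"fn": "jog_arm", "kwargs": {"increments": "0 0 -0.03 0;0 0 -0.06 0;0 0 -0.08 0;0 0 -0.086 0;0 0 -0.087 0;0 0 -0.088 0;0 0 -0.089 0;0 0 -0.089 0"}}

```text
time_s: 5.45
tool_pos: [0.6152, 0.1932, 0.135]
tcp_rot: [[0.0, 0.001, 1.0], [-1.0, 0.0, 0.0], [-0.0, -1.0, 0.001]]
force: [-2.9, -0.3, -1.5]
grip_width: 0.0311
```

{"fn": "jog_arm", "kwargs": {"increments": "-0.0015 0 0 0;-0.0015 0 -0.001 0;-0.0015 0 -0.002 0;-0.0015 0 -0.003 0;-0.0015 0 -0.003 0"}}

```text
time_s: 5.87
tool_pos: [0.6143, 0.1933, 0.1313]
tcp_rot: [[-0.0, 0.002, 1.0], [-1.0, 0.0, -0.0], [-0.0, -1.0, 0.002]]
force: [-0.5, 0.4, 1.7]
grip_width: 0.0307
```

{"fn": "jog_arm", "kwargs": {"increments": "0 0 0 0;0 0 0 0;0 0 0 0;0 0 0.01 0;0 0 0.04 0;0 0 0.08 0;0 0 0.1 0;0 0 0.1 0", "grip": 110}}

```text
time_s: 6.53
tool_pos: [0.617, 0.1937, 0.2391]
tcp_rot: [[0.0, 0.013, 1.0], [-1.0, 0.002, 0.0], [-0.002, -1.0, 0.013]]
force: [0.0, -0.2, 1.2]
grip_width: 0.0485
```

```bash
cat >> h.py <<'E'
def inTray(name):
    im,d,st,P,Q,hsv=held(name)
    m=brass(hsv)&(P[...,0]>.55)&(P[...,0]<.65)&(P[...,2]>.1)&(P[...,2]<.17)
    n,L,S,_=cv2.connectedComponentsWithStats(m.astype(np.uint8))
    for i in range(1,n):
        if S[i,4]<150: continue
        q=P[L==i]; zf=.1182-.06*(q[:,1]+.0365)
        t=q[(q[:,2]-zf>.026)]
        if len(t)<50: continue
        (c,(w,h),a)=cv2.minAreaRect((t[:,:2]*1000).astype(np.float32))
        print('c',np.round(c,1),np.round([w,h],1),round(a,1),'ztop-floor',np.round(np.median(t[:,2])-np.median(zf),4),'all y',np.round(np.nanpercentile(q[:,1],[.5,99.5]),4),'x',np.round(np.nanpercentile(t[:,0],[1,99]),4))
    return im,d,st,P,Q,hsv
E
python3 - <<'E'
from h import *
im,d,st,P,Q,hsv=inTray('w5')
[print(*o) for o in objs('w',P,im)]
E
```

```text
t 6.5333 tcp [0.617  0.1937 0.2391] w 0.0485 [ 0.  -0.2  1.2] jaw 0.0
c [615.3 195.6] [32. 61.] 0.2 ztop-floor 0.0338 all y [0.1657 0.2263] x [0.5999 0.6307]
[480. 338.] lw [43.  8.] ang-0.33 z42 [72 73 72] 237
[498. 342.] lw [16.  2.] ang0.25 z28 [74 76 75] 182
[370. 271.] lw [15.  4.] ang1.19 z18 [95 96 91] 46
[386. 202.] lw [61. 32.] ang1.48 z32 [112  94  56] 2473
[511. 109.] lw [226.  35.] ang0.90 z28 [145  47  46] 272
[446. -89.] lw [21. 11.] ang-1.56 z31 [134 114  68] 183
```

View pics/w5.png

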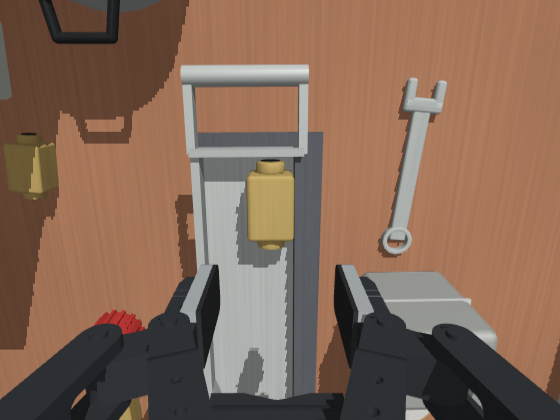

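{"fn": "jog_arm", "kwargs": {"increments": "-0.04 0.002 0 -0.08;-0.08 0.004 0 -0.08;-0.12 0.006 0 -0.08;-0.16 0.008 -0.02 -0.08;-0.2 0.008 -0.05 -0.08;-0.228 0.008 -0.08 -0.08;-0.228 0.008 -0.12 -0.08;-0.228 0.008 -0.14 -0.08;-0.228 0.008 -0.14 -0.08;-0.228 0.008 -0.14 -0.08", "grip": 0}}

```text
time_s: 7.42
tool_pos: [0.3838, 0.2007, 0.0887]
tcp_rot: [[-0.08, -0.005, 0.997], [-0.997, -0.001, -0.08], [0.002, -1.0, -0.005]]
force: [-0.1, 0.7, -0.4]
grip_width: 0.0852
```

```bash
python3 - <<'E'
from h import *
im,d,st,P,Q,hsv=held('w6')
[print(*o) for o in objs('w',P,im)]
E
```

```text
t 7.4167 tcp [0.3838 0.2007 0.0887] w 0.0852 [-0.1  0.7 -0.4] jaw -0.08
[350. 293.] lw [54. 44.] ang1.51 z40 [166 167 162] 12270
[385. 203.] lw [62. 31.] ang1.49 z32 [150 129  80] 5333
```

{"fn": "jog_arm", "kwargs": {"increments": "0.001 0.002 -0.03 0;0.001 0.002 -0.05 0;0.001 0.002 -0.063 0;0.001 0.002 -0.066 0;0.001 0.002 -0.066 0;0.001 0.002 -0.066 0"}}

```text
time_s: 7.97
tool_pos: [0.3886, 0.2036, 0.0261]
tcp_rot: [[-0.08, 0.003, 0.997], [-0.997, 0.001, -0.08], [-0.001, -1.0, 0.003]]
force: [-0.1, 0.6, -0.2]
grip_width: 0.0853
```

{"fn": "jog_arm", "kwargs": {"increments": "0 0 0 0;0 0 0 0;0 0 0 0;0 0 0 0;0 0 0 0;0 0 0 0;0 0 0 0", "grip": 255}}

```text
time_s: 8.55
tool_pos: [0.3871, 0.2033, 0.025]
tcp_rot: [[-0.08, 0.001, 0.997], [-0.997, 0.0, -0.08], [-0.0, -1.0, 0.001]]
force: [-1.3, 0.1, 5.9]
grip_width: 0.0303
```

{"fn": "jog_arm", "kwargs": {"increments": "0 0 0.04 0;0 0 0.08 0;0.01 0 0.12 0.08;0.03 -0.01 0.15 0.08;0.06 -0.03 0.17 0.08;0.1 -0.045 0.18 0.08;0.14 -0.06 0.18 0.08;0.18 -0.073 0.18 0.08;0.21 -0.073 0.18 0.08;0.227 -0.073 0.18 0.08;0.227 -0.073 0.18 0.08;0.227 -0.073 0.18 0.08;0.227 -0.073 0.18 0.08"}}

```text
time_s: 9.63
tool_pos: [0.6122, 0.1302, 0.2027]
tcp_rot: [[0.0, -0.003, 1.0], [-1.0, -0.0, 0.0], [0.0, -1.0, -0.003]]
force: [0.4, 0.3, -2.5]
grip_width: 0.0309
```

```bash
cat >> h.py <<'E'
def chk(name):
    im,d,st,P,Q,hsv=held(name)
    m=brass(hsv)&(np.linalg.norm(Q,axis=-1)<.08)&(Q[...,0]>-.037)
    q=Q[m]; t=q[q[:,1]<np.nanpercentile(q[:,1],5)+.006]
    if len(t)<50: print('none held'); return
    print('top y',round(float(np.nanpercentile(q[:,1],5)),4),'x',np.round(np.nanpercentile(q[:,0],[1,99]),4),'top x',np.round(np.nanpercentile(t[:,0],[1,99]),4),'mid',round(float(np.mean(np.nanpercentile(t[:,0],[1,99]))),4),'z',np.round(np.nanpercentile(t[:,2],[1,99]),4))
    (c,(w,h),a)=cv2.minAreaRect((t[:,[0,2]]*1000).astype(np.float32)); print(c,w,h,a)
    # tray: neighbour & rail & wall
    m2=brass(hsv)&(P[...,0]>.55)&(P[...,0]<.65)&(P[...,2]<.17)&(P[...,2]>.1)&~m&(np.linalg.norm(Q,axis=-1)>.06)
    if m2.sum()>100: print('neighbours y',np.round(np.nanpercentile(P[m2][:,1],[.5,99.5]),4))
    r=P[(P[...,0]>.625)&(P[...,0]<.645)&(P[...,2]>.1182+.012-.06*(P[...,1]+.0365))&(P[...,2]<.16)&(abs(P[...,1]-st['tool_pos'][1]-.0)<.05)&~brass(hsv)&(np.linalg.norm(Q[...,:],axis=-1)>.06)]
    if len(r)>20: print('rail x',np.round(np.percentile(r[:,0],[1,5,50,99]),4),'y',np.round(np.percentile(r[:,1],[5,95]),3))
    return im,d,st,P,Q,hsv
E
python3 - <<'E'
from h import *
chk('w7')
E
```

```text
t 9.6333 tcp [0.6122 0.1302 0.2027] w 0.0309 [ 0.4  0.3 -2.5] jaw 0.0
top y -0.0078 x [-0.0303  0.0291] top x [-0.0221  0.022 ] mid -0.0 z [-0.0143  0.0162]
(3.976752281188965, -7.794162750244141) 51.77790832519531 80.57343292236328 22.644268035888672
neighbours y [0.1663 0.2258]
rail x [0.6324 0.6326 0.6357 0.6387] y [0.125 0.177]
```

View pics/w7.png

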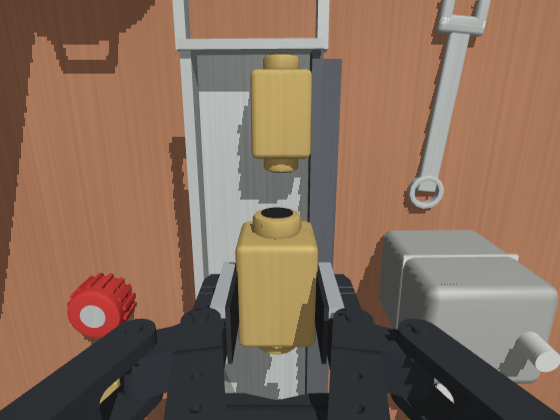

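{"fn": "jog_arm", "kwargs": {"increments": "0 0.001 -0.03 0;0 0.001 -0.05 0;0 0.001 -0.06 0;0 0.001 -0.064 0;0 0.001 -0.064 0;0 0.001 -0.064 0;0 0.001 -0.064 0"}}

```text
time_s: 10.27
tool_pos: [0.6146, 0.1313, 0.1423]
tcp_rot: [[0.0, 0.003, 1.0], [-1.0, 0.0, 0.0], [-0.0, -1.0, 0.003]]
force: [0.3, -0.1, -2.9]
grip_width: 0.0304
```

{"fn": "jog_arm", "kwargs": {"increments": "0 0 -0.003 0;0 0 -0.005 0;0 0 -0.007 0;0 0 -0.007 0;0 0 -0.007 0;0 0 -0.007 0"}}

```text
time_s: 10.77
tool_pos: [0.6147, 0.1313, 0.1361]
tcp_rot: [[0.0, 0.003, 1.0], [-1.0, 0.0, 0.0], [-0.0, -1.0, 0.003]]
force: [-2.5, 0.6, 4.7]
grip_width: 0.0306
```

{"fn": "jog_arm", "kwargs": {"increments": "0 0 0 0;0 0 0 0;0 0 0 0;0 0 0.01 0;0 0 0.04 0;0 0 0.08 0;0 0 0.09 0;0 0 0.09 0;0 0 0.09 0", "grip": 110}}

```text
time_s: 11.52
tool_pos: [0.614, 0.1312, 0.2245]
tcp_rot: [[0.0, 0.002, 1.0], [-1.0, 0.0, 0.0], [-0.0, -1.0, 0.002]]
force: [0.4, 0.2, -0.4]
grip_width: 0.0485
```

```bash
python3 - <<'E'
from h import *
im,d,st,P,Q,hsv=inTray('w8')
[print(*o) for o in objs('w',P,im)]
E
```

```text
t 11.5167 tcp [0.614  0.1312 0.2245] w 0.0485 [ 0.4  0.2 -0.4] jaw 0.0
c [615.2 195.3] [31.9 61.1] 0.3 ztop-floor 0.0337 all y [0.1653 0.2259] x [0.5997 0.6306]
c [615.9 131.7] [61.2 31.8] 89.7 ztop-floor 0.0338 all y [0.1018 0.1622] x [0.6005 0.6313]
[502.  57.] lw [210.  54.] ang0.70 z36 [169  72  69] 2466
```

View pics/w8.png

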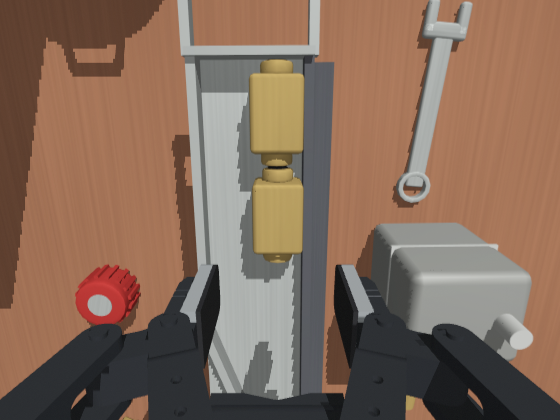

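{"fn": "jog_arm", "kwargs": {"increments": "-0.03 -0.025 0 0.04;-0.06 -0.05 0 0.04;-0.09 -0.075 0 0.04;-0.12 -0.1 0 0.04;-0.15 -0.125 0 0.04;-0.181 -0.155 -0.02 0.04;-0.181 -0.185 -0.05 0.04;-0.181 -0.215 -0.08 0.04;-0.181 -0.229 -0.11 0.04;-0.181 -0.229 -0.13 0.04;-0.181 -0.229 -0.13 0.04;-0.181 -0.229 -0.13 0.04", "grip": 0}}

```text
time_s: 12.57
tool_pos: [0.4304, -0.097, 0.0909]
tcp_rot: [[0.039, -0.006, 0.999], [-0.999, 0.003, 0.039], [-0.003, -1.0, -0.006]]
force: [0.4, 0.6, 0.5]
grip_width: 0.0856
```

```bash
python3 - <<'E'
from h import *
im,d,st,P,Q,hsv=held('w9')
[print(*o) for o in objs('w',P,im)]
E
```

```text
t 12.5667 tcp [ 0.4304 -0.097   0.0909] w 0.0856 [0.4 0.6 0.5] jaw 0.039
[439.  -0.] lw [54. 44.] ang0.03 z36 [191  99  96] 9112
[435. -98.] lw [62. 31.] ang-1.53 z32 [184 159 100] 5185
[ 437. -149.] lw [124.  46.] ang1.45 z32 [156 134  83] 3636
```

{"fn": "jog_arm", "kwargs": {"increments": "0.002 -0.001 -0.03 0;0.002 -0.001 -0.05 0;0.002 -0.001 -0.063 0;0.002 -0.001 -0.068 0;0.002 -0.001 -0.068 0;0.002 -0.001 -0.068 0"}}

```text
time_s: 13.12
tool_pos: [0.4358, -0.0989, 0.0267]
tcp_rot: [[0.041, 0.002, 0.999], [-0.999, -0.001, 0.041], [0.001, -1.0, 0.002]]
force: [0.5, -0.7, 0.5]
grip_width: 0.0851
```

{"fn": "jog_arm", "kwargs": {"increments": "0 0 0 0;0 0 0 0;0 0 0 0;0 0 0 0;0 0 0 0;0 0 0 0;0 0 0 0", "grip": 255}}

```text
time_s: 13.7
tool_pos: [0.4353, -0.0993, 0.0261]
tcp_rot: [[0.04, 0.001, 0.999], [-0.999, -0.001, 0.04], [0.001, -1.0, 0.001]]
force: [0.3, 0.5, 6.2]
grip_width: 0.0302
```

{"fn": "jog_arm", "kwargs": {"increments": "0 0 0.04 0;0 0 0.08 0;0.01 0.02 0.12 -0.04;0.03 0.04 0.15 -0.04;0.05 0.06 0.17 -0.04;0.08 0.085 0.18 -0.04;0.11 0.11 0.18 -0.04;0.14 0.135 0.18 -0.04;0.165 0.155 0.18 -0.04;0.179 0.165 0.18 -0.04;0.179 0.165 0.18 -0.04;0.179 0.165 0.18 -0.04;0.179 0.165 0.18 -0.04"}}

```text
time_s: 14.78
tool_pos: [0.6124, 0.0658, 0.204]
tcp_rot: [[-0.0, -0.003, 1.0], [-1.0, -0.0, -0.0], [0.0, -1.0, -0.003]]
force: [-0.3, -0.5, -0.4]
grip_width: 0.0305
```

```bash
python3 - <<'E'
from h import *
chk('w10')
E
```

```text
t 14.7833 tcp [0.6124 0.0658 0.204 ] w 0.0305 [-0.3 -0.5 -0.4] jaw -0.0
top y -0.0066 x [-0.0322  0.0272] top x [-0.0239  0.0203] mid -0.0018 z [-0.0141  0.0162]
(-1.805948257446289, -4.6374969482421875) 67.70916748046875 59.193687438964844 61.12525939941406
neighbours y [0.103  0.1848]
rail x [0.6329 0.633  0.6362 0.6391] y [0.06  0.113]
```

View pics/w10.png

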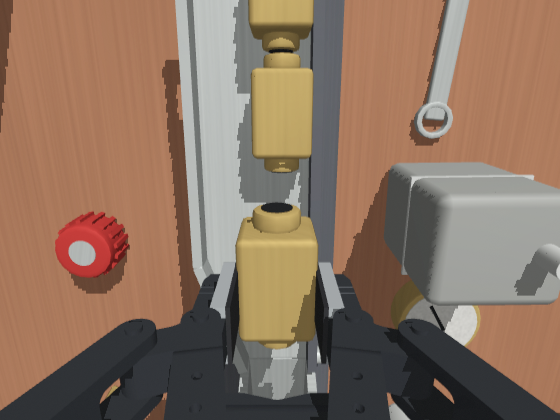

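{"fn": "jog_arm", "kwargs": {"increments": "0 -0.001 -0.03 0;0 -0.001 -0.05 0;0 -0.001 -0.058 0;0 -0.001 -0.06 0;0 -0.001 -0.062 0;0 -0.001 -0.064 0;0 -0.001 -0.065 0;0 -0.001 -0.065 0;0 -0.001 -0.065 0"}}

```text
time_s: 15.58
tool_pos: [0.6142, 0.0651, 0.1414]
tcp_rot: [[0.0, 0.002, 1.0], [-1.0, -0.0, 0.0], [0.0, -1.0, 0.002]]
force: [0.9, 0.5, -0.7]
grip_width: 0.0304
```

{"fn": "jog_arm", "kwargs": {"increments": "0 0 -0.001 0;0 0 -0.001 0;0 0 -0.001 0"}}

```text
time_s: 15.83
tool_pos: [0.6143, 0.0652, 0.1411]
tcp_rot: [[0.0, 0.002, 1.0], [-1.0, -0.0, 0.0], [0.0, -1.0, 0.002]]
force: [-2.1, 0.4, 5.2]
grip_width: 0.0306
```

{"fn": "jog_arm", "kwargs": {"increments": "0 0 0 0;0 0 0 0;0 0 0 0;0 0 0.01 0;0 0 0.04 0;0 0 0.08 0;0 0 0.09 0;0 0 0.09 0;0 0 0.09 0", "grip": 110}}

```text
time_s: 16.58
tool_pos: [0.614, 0.0651, 0.2304]
tcp_rot: [[0.0, 0.002, 1.0], [-1.0, -0.0, 0.0], [0.0, -1.0, 0.002]]
force: [-0.1, 0.8, -0.3]
grip_width: 0.0487
```

```bash
python3 - <<'E'
from h import *
im,d,st,P,Q,hsv=inTray('w11')
snap('top','t11')
E
```

```text
t 16.5833 tcp [0.614  0.0651 0.2304] w 0.0487 [-0.1  0.8 -0.3] jaw 0.0
c [615.1 177.3] [26.  31.9] 89.8 ztop-floor 0.0333 all y [0.1642 0.19  ] x [0.5995 0.6305]
c [615.8 131.3] [31.8 61.6] 0.2 ztop-floor 0.0337 all y [0.1013 0.1624] x [0.6004 0.6312]
c [615.9  67.6] [61.  32.1] 88.9 ztop-floor 0.0338 all y [0.0378 0.0979] x [0.6001 0.6311]
```

View pics/w11.png

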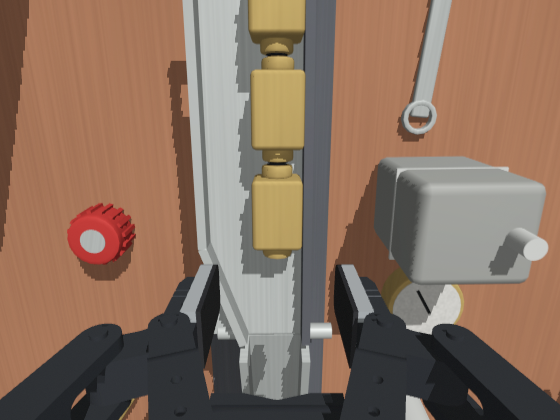

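{"fn": "jog_arm", "kwargs": {"increments": "-0.03 -0.025 0 -0.1;-0.06 -0.05 0 -0.2;-0.09 -0.075 0 -0.3;-0.12 -0.1 0 -0.4;-0.15 -0.125 0 -0.5;-0.185 -0.155 -0.02 -0.556;-0.185 -0.19 -0.05 -0.556;-0.185 -0.225 -0.08 -0.556;-0.185 -0.255 -0.11 -0.556;-0.185 -0.264 -0.13 -0.556;-0.185 -0.264 -0.135 -0.556;-0.185 -0.264 -0.135 -0.556;-0.185 -0.264 -0.135 -0.556", "grip": 0}}

```text
time_s: 17.77
tool_pos: [0.4279, -0.1979, 0.0933]
tcp_rot: [[-0.528, -0.002, 0.849], [-0.849, 0.002, -0.528], [-0.001, -1.0, -0.003]]
force: [-0.2, -0.1, 0.2]
grip_width: 0.0855
```

```bash
python3 - <<'E'
from h import *
im,d,st,P,Q,hsv=held('w12')
[print(*o) for o in objs('w',P,im)]
E
```

```text
t 17.7667 tcp [ 0.4279 -0.1979  0.0933] w 0.0855 [-0.2 -0.1  0.2] jaw -0.556
[ 431. -198.] lw [62. 31.] ang1.01 z32 [174 149  92] 5095
[ 394. -236.] lw [124.  55.] ang0.91 z36 [154  58  55] 4005
```

{"fn": "jog_arm", "kwargs": {"increments": "0.001 0.001 -0.03 0;0.001 0.001 -0.05 0;0.001 0.001 -0.065 0;0.001 0.001 -0.072 0;0.001 0.001 -0.072 0;0.001 0.001 -0.072 0"}}

```text
time_s: 18.32
tool_pos: [0.4306, -0.1978, 0.0236]
tcp_rot: [[-0.527, 0.002, 0.85], [-0.85, -0.001, -0.527], [0.0, -1.0, 0.002]]
force: [0.4, -0.8, -0.1]
grip_width: 0.0853
```

{"fn": "jog_arm", "kwargs": {"increments": "0 0 0 0;0 0 0 0;0 0 0 0;0 0 0 0;0 0 0 0;0 0 0 0;0 0 0 0", "grip": 255}}

```text
time_s: 18.9
tool_pos: [0.4302, -0.1984, 0.0232]
tcp_rot: [[-0.528, 0.001, 0.849], [-0.849, -0.001, -0.528], [0.0, -1.0, 0.002]]
force: [-0.2, -0.1, 5.9]
grip_width: 0.0307
```

{"fn": "jog_arm", "kwargs": {"increments": "0 0 0.04 0;0 0 0.08 0.1;0.01 0.03 0.12 0.2;0.03 0.06 0.15 0.3;0.05 0.09 0.17 0.4;0.08 0.115 0.18 0.5;0.11 0.14 0.18 0.556;0.14 0.165 0.18 0.556;0.165 0.185 0.18 0.556;0.183 0.201 0.18 0.556;0.183 0.201 0.18 0.556;0.183 0.201 0.18 0.556;0.183 0.201 0.18 0.556"}}

```text
time_s: 19.98
tool_pos: [0.6115, 0.0031, 0.2008]
tcp_rot: [[0.0, -0.003, 1.0], [-1.0, 0.0, 0.0], [-0.0, -1.0, -0.003]]
force: [-0.4, 0.1, -0.7]
grip_width: 0.0302
```

```bash
python3 - <<'E'
from h import *
chk('w13')
E
```

```text
t 19.9833 tcp [0.6115 0.0031 0.2008] w 0.0302 [-0.4  0.1 -0.7] jaw 0.0
top y -0.0096 x [-0.0354  0.0284] top x [-0.0228  0.0216] mid -0.0006 z [-0.0142  0.0162]
(-0.4032859802246094, 0.9385585784912109) 32.04158020019531 55.907100677490234 89.62488555908203
neighbours y [0.0407 0.1206]
rail x [0.6332 0.6334 0.6364 0.6395] y [-0.007  0.05 ]
```

View pics/w13.png

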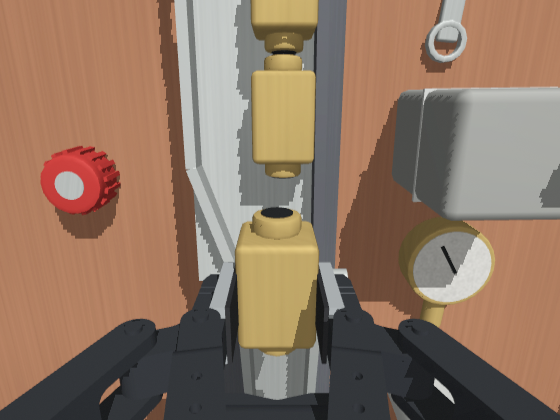

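{"fn": "jog_arm", "kwargs": {"increments": "0 -0.001 -0.03 0;0 -0.001 -0.045 0;0 -0.001 -0.053 0;0 -0.001 -0.056 0;0 -0.001 -0.058 0;0 -0.001 -0.06 0;0 -0.001 -0.061 0;0 -0.001 -0.061 0;0 -0.001 -0.061 0"}}

```text
time_s: 20.78
tool_pos: [0.6131, 0.002, 0.1423]
tcp_rot: [[0.0, 0.002, 1.0], [-1.0, -0.0, 0.0], [0.0, -1.0, 0.002]]
force: [0.4, -0.4, -2.0]
grip_width: 0.0306
```

{"fn": "jog_arm", "kwargs": {"increments": "0.001 0 -0.001 0;0.001 0 -0.002 0;0.001 0 -0.002 0;0.001 0 -0.002 0"}}

```text
time_s: 21.12
tool_pos: [0.6148, 0.0021, 0.1421]
tcp_rot: [[0.0, 0.003, 1.0], [-1.0, -0.001, 0.0], [0.001, -1.0, 0.003]]
force: [-2.2, 0.6, 5.2]
grip_width: 0.0304
```

{"fn": "jog_arm", "kwargs": {"increments": "0 0 0 0;0 0 0 0;0 0 0 0;0 0 0.01 0;0 0 0.04 0;0 0 0.08 0;0 0 0.1 0;0 0.04 0.1 0;0 0.04 0.1 0;0 0.04 0.1 0", "grip": 110}}

```text
time_s: 21.95
tool_pos: [0.6136, 0.0435, 0.2403]
tcp_rot: [[0.002, 0.001, 1.0], [-1.0, -0.0, 0.002], [0.0, -1.0, 0.001]]
force: [0.9, -1.1, 0.4]
grip_width: 0.0485
```

```bash
python3 - <<'E'
from h import *
im,d,st,P,Q,hsv=inTray('w14')
im,d,st=snap('top','t14')
[print(*o) for o in objs('w',cloud('top',d),im)]
E
```

```text
t 21.95 tcp [0.6136 0.0435 0.2403] w 0.0485 [ 0.9 -1.1  0.4] jaw 0.002
c [615.9 136.2] [31.9 71.1] 0.2 ztop-floor 0.0337 all y [0.1012 0.1722] x [0.6005 0.6313]
c [616.   35.1] [ 32.2 125.2] 0.4 ztop-floor 0.0333 all y [-0.0259  0.0974] x [0.6004 0.6314]
[488.   5.] lw [50. 31.] ang-0.09 z37 [150  71  68] 264
[477. 339.] lw [48. 14.] ang0.40 z56 [60 61 60] 96
[436. 352.] lw [31.  3.] ang-0.52 z47 [64 65 63] 84
[ 357. -280.] lw [51. 48.] ang1.48 z37 [165  72  69] 413
[349. 299.] lw [67. 43.] ang1.51 z42 [109 110 105] 574
```

View pics/w14.png

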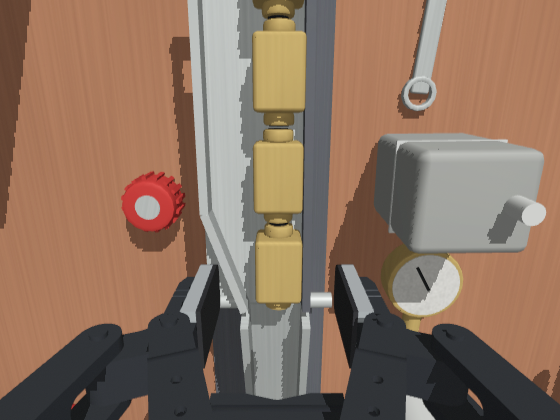

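View pics/t14.png

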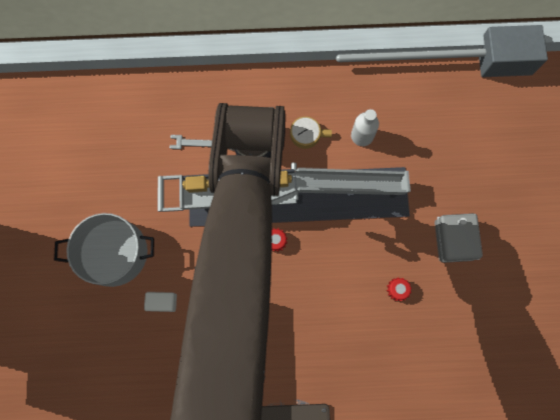

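{"fn": "jog_arm", "kwargs": {"increments": "0 0.02 0 0.12;-0.003 0.04 0 0.24;-0.006 0.06 0 0.36;-0.009 0.08 0 0.48;-0.012 0.1 0 0.6;-0.015 0.12 0 0.72;-0.015 0.14 0 0.84;-0.015 0.16 0 0.96;-0.015 0.18 0 1.08;-0.015 0.2 0 1.2;-0.015 0.22 0 1.32;-0.015 0.2365 0 1.44;-0.015 0.2365 0 1.571;-0.015 0.2365 0 1.571;-0.015 0.2365 0 1.571;-0.015 0.2365 0 1.571", "grip": 150}}

```text
time_s: 23.38
tool_pos: [0.5987, 0.2777, 0.2388]
tcp_rot: [[1.0, -0.001, 0.004], [-0.004, -0.001, 1.0], [-0.001, -1.0, -0.001]]
force: [0.4, -0.5, 1.3]
grip_width: 0.0352
```

```bash
python3 - <<'E'
from h import *
im,d,st,P,Q,hsv=inTray('w15')
q=P[(P[...,2]>.095)&(P[...,2]<.125)&(P[...,1]>.26)&(P[...,1]<.31)&(P[...,0]>.54)&(P[...,0]<.66)]
print(np.round(np.percentile(q,[1,50,99],axis=0),4))
im,d,st=snap('top','t15')
[print(*o) for o in objs('w',cloud('top',d),im)]
E
```

```text
t 23.3833 tcp [0.5987 0.2777 0.2388] w 0.0352 [ 0.4 -0.5  1.3] jaw 1.567
c [615.4 157.9] [ 32.2 137.5] 0.4 ztop-floor 0.0322 all y [0.0867 0.2257] x [0.5995 0.6304]
[[0.557  0.2608 0.1027]
 [0.5962 0.28   0.1146]
 [0.6404 0.2884 0.1171]]
[489.  13.] lw [50. 46.] ang-1.08 z38 [122  51  48] 379
[ 357. -282.] lw [52. 48.] ang1.54 z37 [102  45  42] 416
```

View pics/w15.png

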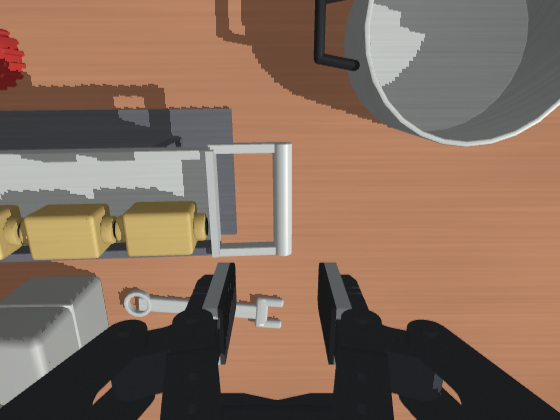

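View pics/t15.png

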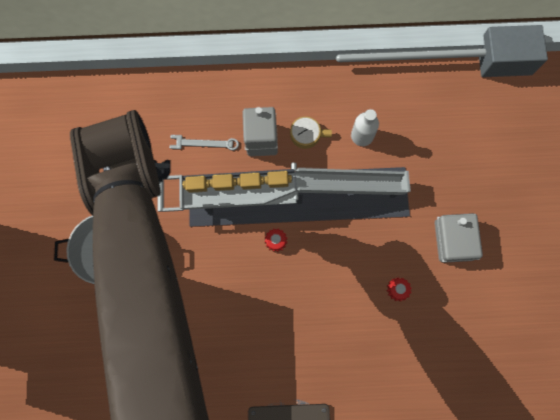

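{"fn": "jog_arm", "kwargs": {"increments": "0 0.003 -0.04 0;0 0.003 -0.08 0;0 0.003 -0.11 0;0 0.003 -0.125 0;0 0.003 -0.132 0;0 0.003 -0.134 0;0 0.003 -0.134 0;0 0.003 -0.134 0"}}

```text
time_s: 24.15
tool_pos: [0.6003, 0.2821, 0.1081]
tcp_rot: [[1.0, 0.004, 0.0], [-0.0, 0.001, 1.0], [0.004, -1.0, 0.001]]
force: [-0.2, -0.9, -0.1]
grip_width: 0.0353
```

{"fn": "jog_arm", "kwargs": {"increments": "0 0 0 0;0 0 0 0;0 0 0 0;0 0 0 0;0 0 0 0;0 0 0 0;0 0 0 0", "grip": 255, "grip_force": 50}}

```text
time_s: 24.73
tool_pos: [0.5999, 0.2818, 0.1078]
tcp_rot: [[1.0, 0.003, -0.001], [0.001, 0.0, 1.0], [0.003, -1.0, 0.0]]
force: [-0.8, -1.1, 6.4]
grip_width: 0.0121
```

{"fn": "jog_arm", "kwargs": {"increments": "0 0 0.008 0;0 0 0.016 0;0 -0.0005 0.024 0;0 -0.001 0.032 0;0 -0.0016 0.042 0;0 -0.0023 0.051 0;0 -0.0023 0.051 0"}}

```text
time_s: 25.32
tool_pos: [0.5998, 0.2798, 0.157]
tcp_rot: [[1.0, 0.004, 0.0], [-0.0, 0.002, 1.0], [0.004, -1.0, 0.002]]
force: [5.9, 1.4, -6.4]
grip_width: 0.0121
```

```bash
python3 - <<'E'
from h import *
snap('side','s16')
E
```

```text
(no output)
```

View pics/s16.png

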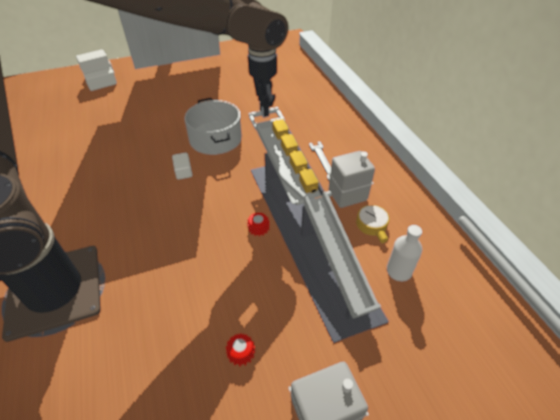

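{"fn": "jog_arm", "kwargs": {"increments": "0 -0.0013 0.008 0;0 -0.0027 0.016 0;0 -0.004 0.024 0;0 -0.0055 0.0313 0;0 -0.0077 0.039 0;0 -0.0098 0.047 0;0 -0.012 0.0545 0;0 -0.0142 0.062 0;0 -0.017 0.069 0;0 -0.02 0.077 0;0 -0.0229 0.084 0;0 -0.0258 0.0915 0;0 -0.0285 0.097 0;0 -0.0313 0.103 0;0 -0.0313 0.103 0;0 -0.0313 0.103 0;0 -0.0313 0.103 0;0 -0.0313 0.103 0;0 -0.0313 0.103 0;0 -0.0313 0.103 0"}}

```text
time_s: 27.03
tool_pos: [0.5999, 0.2505, 0.2598]
tcp_rot: [[1.0, 0.005, 0.0], [-0.0, 0.007, 1.0], [0.005, -1.0, 0.007]]
force: [5.9, 5.7, -1.3]
grip_width: 0.0117
```

```bash
python3 - <<'E'
from h import *
snap('side','s17');snap('top','t17')
E
```

```text
(no output)
```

View pics/s17.png

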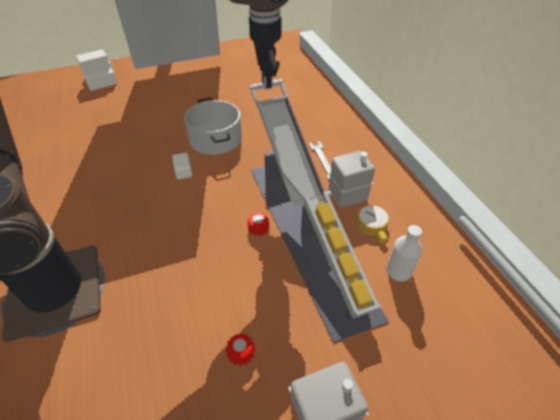

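{"fn": "jog_arm", "kwargs": {"increments": "0 0.003 -0.006 0;0 0.0055 -0.0115 0;0 0.0084 -0.019 0;0 0.0113 -0.026 0;0 0.0143 -0.034 0;0 0.0171 -0.041 0;0 0.0193 -0.0485 0;0 0.0215 -0.056 0;0 0.0236 -0.064 0;0 0.0258 -0.0717 0;0 0.0273 -0.079 0;0 0.0286 -0.087 0;0 0.03 -0.095 0;0 0.0313 -0.103 0;0 0.0325 -0.115 0;0 0.0332 -0.127 0;0 0.0336 -0.139 0;0 0.0336 -0.147 0;0 0.0336 -0.15 0;0 0.0336 -0.152 0"}}

```text
time_s: 28.8
tool_pos: [0.599, 0.2818, 0.1092]
tcp_rot: [[1.0, -0.0, 0.001], [-0.001, 0.0, 1.0], [-0.0, -1.0, 0.0]]
force: [-3.2, -1.4, 15.8]
grip_width: 0.0121
```

{"fn": "jog_arm", "kwargs": {"increments": "0 0 -0.002 0;0 0 -0.002 0;0 0 -0.002 0"}}

```text
time_s: 29.05
tool_pos: [0.5991, 0.2818, 0.1092]
tcp_rot: [[1.0, -0.0, 0.001], [-0.001, 0.0, 1.0], [-0.0, -1.0, 0.0]]
force: [-3.9, -1.8, 14.2]
grip_width: 0.0118
```

{"fn": "jog_arm", "kwargs": {"increments": "0 0 0 0;0 0 0 0;0 0 0 0;0 0 0.02 0;0 0 0.06 0;0 0 0.1 0;0 0 0.13 -0.1;0 0 0.13 -0.2;-0.01 0 0.13 -0.32;-0.03 0.005 0.13 -0.44;-0.06 0.01 0.13 -0.56;-0.09 0.01 0.13 -0.68;-0.12 0.01 0.13 -0.8;-0.15 0.015 0.13 -0.92;-0.18 0.015 0.13 -1.04;-0.21 0.016 0.13 -1.16;-0.24 0.016 0.12 -1.28;-0.25 0.016 0.11 -1.4;-0.25 0.016 0.1 -1.52;-0.25 0.016 0.08 -1.637", "grip": 150}}

```text
time_s: 30.72
tool_pos: [0.348, 0.2981, 0.1858]
tcp_rot: [[-0.071, 0.002, 0.997], [-0.997, 0.001, -0.071], [-0.001, -1.0, 0.002]]
force: [-0.1, -0.6, 1.3]
grip_width: 0.0353
```

{"fn": "jog_arm", "kwargs": {"increments": "0 0 -0.03 0;0 0 -0.05 0;0 0 -0.05 0;0 0 -0.05 0", "grip": 0}}

```text
time_s: 31.05
tool_pos: [0.3471, 0.2969, 0.1336]
tcp_rot: [[-0.066, -0.005, 0.998], [-0.998, -0.002, -0.066], [0.003, -1.0, -0.004]]
force: [0.1, 0.2, -0.1]
grip_width: 0.0811
```

```bash
python3 - <<'E'
from h import *
im,d,st,P,Q,hsv=held('w18')
[print(*o) for o in objs('w',P,im)]
im,d,st=snap('top','t18');P=cloud('top',d)
[print(*o) for o in objs('w',P,im)]
q=P[(P[...,2]>.09)&(P[...,1]>.272)&(P[...,1]<.29)&(P[...,0]>.57)&(P[...,0]<.63)];print('bar',np.median(q,0))
m=(P[...,0]>.58)&(P[...,0]<.65)&(P[...,1]<-.03)&brass(cv2.cvtColor(im,cv2.COLOR_RGB2HSV))
print('chan y',np.round(np.percentile(P[m][:,1],[1,99]),3))
E
```

```text
t 31.05 tcp [0.3471 0.2969 0.1336] w 0.0811 [ 0.1  0.2 -0.1] jaw -0.066
[477. 347.] lw [64.  7.] ang-0.01 z59 [208 212 210] 1868
[434. 353.] lw [25.  1.] ang-0.55 z59 [116 115 111] 448
[351. 302.] lw [69. 44.] ang1.51 z40 [178 179 173] 7114
[489.  13.] lw [52. 48.] ang-1.57 z38 [149  67  64] 378
[475. 339.] lw [45. 15.] ang0.43 z54 [56 57 56] 94
[ 357. -281.] lw [50. 50.] ang-0.86 z37 [154  67  64] 413
[349. 287.] lw [44. 43.] ang1.53 z42 [100  99  95] 347
bar [0.59942179 0.28063865 0.11593711]
chan y [-0.3   -0.072]
```

View pics/t18.png

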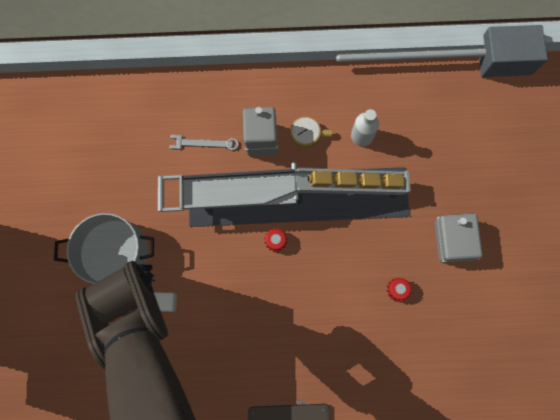

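View pics/w18.png

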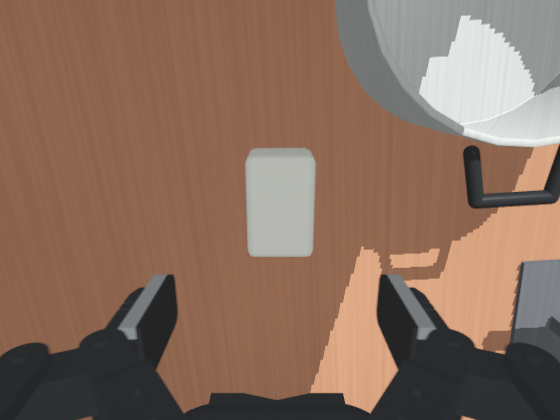

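{"fn": "jog_arm", "kwargs": {"increments": "0.002 0.005 -0.03 0.005;0.002 0.005 -0.06 0.005;0.002 0.005 -0.09 0.005;0.002 0.005 -0.105 0.005;0.002 0.005 -0.112 0.005;0.002 0.005 -0.112 0.005;0.002 0.005 -0.112 0.005"}}

```text
time_s: 31.73
tool_pos: [0.3519, 0.3033, 0.0248]
tcp_rot: [[-0.061, 0.002, 0.998], [-0.998, 0.001, -0.061], [-0.001, -1.0, 0.002]]
force: [0.1, 0.2, 0.9]
grip_width: 0.0851
```

{"fn": "jog_arm", "kwargs": {"increments": "0 0 0 0;0 0 0 0;0 0 0 0;0 0 0 0;0 0 0 0;0 0 0 0;0 0 0 0", "grip": 255, "grip_force": 60}}

```text
time_s: 32.32
tool_pos: [0.3515, 0.3032, 0.0247]
tcp_rot: [[-0.061, 0.002, 0.998], [-0.998, 0.001, -0.061], [-0.001, -1.0, 0.001]]
force: [0.3, 0.0, 6.8]
grip_width: 0.0439
```

{"fn": "jog_arm", "kwargs": {"increments": "0 0 0.04 0;0 0 0.08 0;0 -0.02 0.12 0.061;0.02 -0.04 0.15 0.061;0.05 -0.06 0.17 0.061;0.08 -0.08 0.19 0.061;0.11 -0.1 0.2 0.061;0.14 -0.114 0.2 0.061;0.17 -0.114 0.2 0.061;0.2 -0.114 0.2 0.061;0.23 -0.114 0.2 0.061;0.2475 -0.114 0.2 0.061;0.2475 -0.114 0.2 0.061;0.2475 -0.114 0.2 0.061;0.2475 -0.114 0.2 0.061"}}

```text
time_s: 33.57
tool_pos: [0.5968, 0.1886, 0.222]
tcp_rot: [[0.0, -0.003, 1.0], [-1.0, -0.0, 0.0], [0.0, -1.0, -0.003]]
force: [-0.1, -0.4, -2.6]
grip_width: 0.0442
```

```bash
python3 - <<'E'
from h import *
im,d,st,P,Q,hsv=held('w19')
for zz in (-.01,0,.01):
    s=(abs(Q[...,2]-zz)<.004)&(Q[...,1]>-.03)&(Q[...,1]<.04)&(abs(Q[...,0])<.05)
    q=Q[s]; t=q[abs(q[:,1]-np.median(q[q[:,1]<0][:,1]))<.004]
    print(np.round(np.percentile(t[:,0],[1,99]),4),'ytop',round(float(np.median(t[:,1])),4))
E
```

```text
t 33.5667 tcp [0.5968 0.1886 0.222 ] w 0.0442 [-0.1 -0.4 -2.6] jaw 0.0
[-0.032   0.0347] ytop -0.0152
[-0.032   0.0349] ytop -0.0152
[-0.032   0.0348] ytop -0.0152
```

View pics/w19.png

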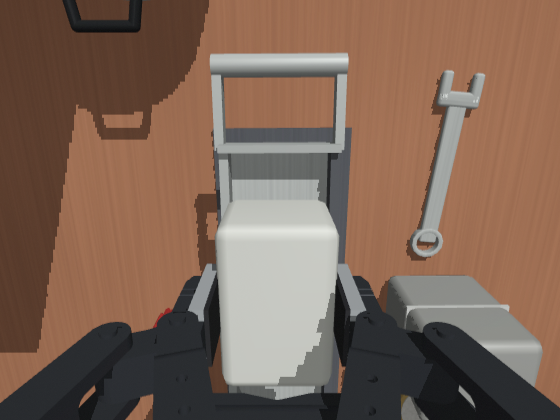

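{"fn": "jog_arm", "kwargs": {"increments": "0 0 -0.03 0;0 0 -0.06 0;0 0 -0.078 0;0 0 -0.083 0;0 0 -0.085 0;0 0 -0.087 0;0 0 -0.089 0;0 0 -0.089 0;0 0 -0.089 0"}}

```text
time_s: 34.37
tool_pos: [0.5989, 0.1888, 0.1359]
tcp_rot: [[0.0, 0.002, 1.0], [-1.0, 0.0, 0.0], [-0.0, -1.0, 0.002]]
force: [0.1, 0.2, -3.4]
grip_width: 0.0435
```

{"fn": "jog_arm", "kwargs": {"increments": "0 0 -0.001 0;0 0 -0.0015 0;0 0 -0.002 0;0 0 -0.002 0"}}

```text
time_s: 34.7
tool_pos: [0.5985, 0.1887, 0.1333]
tcp_rot: [[-0.0, 0.001, 1.0], [-1.0, 0.0, -0.0], [-0.0, -1.0, 0.001]]
force: [-1.1, 0.6, -0.1]
grip_width: 0.0436
```

{"fn": "jog_arm", "kwargs": {"increments": "0 0 0 0;0 0 0 0;0 0 0 0;0 0 0 0;0 0 0.02 0;0 0 0.05 0;0 0 0.09 0;0 0 0.1 0;0 0 0.1 0", "grip": 80}}

```text
time_s: 35.45
tool_pos: [0.6008, 0.1891, 0.2382]
tcp_rot: [[0.0, 0.01, 1.0], [-1.0, 0.002, 0.0], [-0.002, -1.0, 0.01]]
force: [0.2, -0.5, -0.0]
grip_width: 0.0586
```

```bash
python3 - <<'E'
from h import *
im,d,st,P,Q,hsv=held('w20')
q=P[(P[...,2]>.139)&(P[...,2]<.16)&(P[...,0]>.56)&(P[...,0]<.64)&(P[...,1]>.14)&(P[...,1]<.235)]
(c,(w,h),a)=cv2.minAreaRect((q[:,:2]*1000).astype(np.float32)); print(c,w,h,a)
A=np.c_[q[:,0],q[:,1],np.ones(len(q))]; print('plane',np.linalg.lstsq(A,q[:,2],rcond=None)[0], np.median(q[:,2]))
E
```

```text
t 35.45 tcp [0.6008 0.1891 0.2382] w 0.0586 [ 0.2 -0.5 -0. ] jaw 0.0
(599.6337890625, 188.4720458984375) 45.09122848510742 68.35246276855469 0.01082704495638609
plane [-0.00092833 -0.06804501  0.1596006 ] 0.14627629765825947
```

View pics/w20.png

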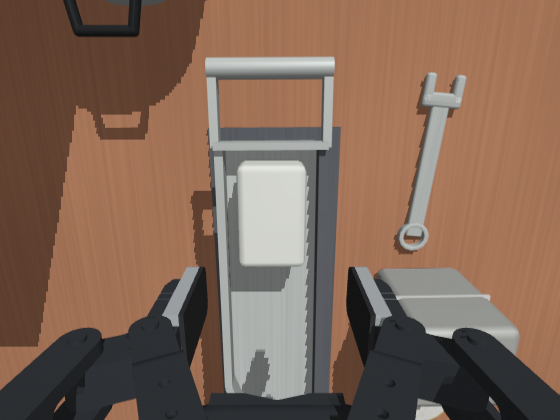

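{"fn": "jog_arm", "kwargs": {"increments": "-0.01 -0.01 0 0.12;-0.02 -0.02 0 0.24;-0.03 -0.04 0 0.36;-0.04 -0.06 0 0.48;-0.05 -0.08 0 0.6;-0.06 -0.1 0 0.72;-0.08 -0.12 0 0.84;-0.1 -0.14 0 0.96;-0.112 -0.16 0 1.08;-0.112 -0.175 0 1.2;-0.112 -0.175 -0.02 1.32;-0.112 -0.175 -0.05 1.44;-0.112 -0.175 -0.08 1.571;-0.112 -0.175 -0.1 1.571;-0.112 -0.175 -0.1 1.571;-0.112 -0.175 -0.1 1.571", "grip": 0}}

```text
time_s: 36.83
tool_pos: [0.484, 0.0139, 0.1296]
tcp_rot: [[1.0, -0.006, 0.001], [-0.001, 0.001, 1.0], [-0.006, -1.0, 0.001]]
force: [0.6, 0.1, -0.6]
grip_width: 0.0854
```

```bash
cat >> h.py <<'E'
def caps(P,im):
    hsv=cv2.cvtColor(im,cv2.COLOR_RGB2HSV)
    r=((hsv[...,0]<6)|(hsv[...,0]>174))&(hsv[...,1]>150)
    n,L,S,_=cv2.connectedComponentsWithStats(r.astype(np.uint8))
    for i in range(1,n):
        if S[i,4]<100: continue
        k=cv2.morphologyEx((L==i).astype(np.uint8),cv2.MORPH_CLOSE,np.ones((41,41)))>0
        q=P[k&(P[...,2]>.028)&(P[...,2]<.045)]
        if len(q)<20: continue
        c,rad=cv2.minEnclosingCircle((q[:,:2]*1000).astype(np.float32)); print('cap',np.round(c,1),round(rad,1),len(q),np.round(np.median(q[:,2]),4))
E
python3 - <<'E'
from h import *
im,d,st,P,Q,hsv=held('w21'); caps(P,im)
E
```

```text
t 36.8333 tcp [0.484  0.0139 0.1296] w 0.0854 [ 0.6  0.1 -0.6] jaw 1.57
cap [490.9  15.2] 28.7 4658 0.036
```

View pics/w21.png

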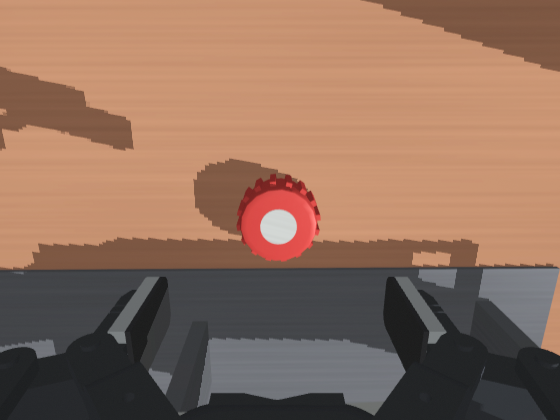

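{"fn": "jog_arm", "kwargs": {"increments": "0.005 0.001 -0.03 0;0.005 0.001 -0.06 0;0.005 0.001 -0.09 0;0.005 0.001 -0.108 0;0.005 0.001 -0.115 0;0.005 0.001 -0.115 0;0.005 0.001 -0.115 0"}}

```text
time_s: 37.47
tool_pos: [0.4925, 0.0144, 0.0188]
tcp_rot: [[1.0, 0.003, -0.0], [0.0, -0.0, 1.0], [0.003, -1.0, -0.0]]
force: [0.8, 0.0, 0.4]
grip_width: 0.0856
```

{"fn": "jog_arm", "kwargs": {"increments": "0 0 0 0;0 0 0 0;0 0 0 0;0 0 0 0;0 0 0 0;0 0 0 0;0 0 0 0", "grip": 255, "grip_force": 40}}

```text
time_s: 38.05
tool_pos: [0.4928, 0.0144, 0.0193]
tcp_rot: [[1.0, 0.003, -0.0], [0.0, -0.001, 1.0], [0.003, -1.0, -0.001]]
force: [-1.4, 0.3, 7.0]
grip_width: 0.0547
```

{"fn": "jog_arm", "kwargs": {"increments": "-0.01 0 0.04 0;-0.02 0 0.08 0;-0.02 0.02 0.12 0;-0.02 0.05 0.16 0;-0.02 0.08 0.18 0;-0.02 0.12 0.18 0;-0.02 0.16 0.18 0;-0.02 0.2 0.18 0;-0.02 0.24 0.18 0;-0.02 0.24 0.18 0"}}

```text
time_s: 38.88
tool_pos: [0.4702, 0.2603, 0.198]
tcp_rot: [[1.0, 0.001, -0.006], [0.006, 0.003, 1.0], [0.001, -1.0, 0.003]]
force: [-0.4, -0.4, -0.6]
grip_width: 0.0551
```

```bash
python3 - <<'E'
from h import *
from scipy.optimize import least_squares
d=np.load('d_top.npy');P=cloud('top',d)
q=P[(P[...,2]>.078)&(P[...,2]<.1)&(P[...,1]>.32)&(P[...,1]<.55)&(P[...,0]>.36)&(P[...,0]<.6)]
r=least_squares(lambda p:np.hypot(q[:,0]-p[0],q[:,1]-p[1])-p[2],[.48,.436,.083],loss='soft_l1',f_scale=.003)
print(len(q),r.x)
im,d,st,P,Q,hsv=held('w22')
E
```

```text
557 [0.47792501 0.42353202 0.08286652]
t 38.8833 tcp [0.4702 0.2603 0.198 ] w 0.0551 [-0.4 -0.4 -0.6] jaw 1.577
```

View pics/w22.png

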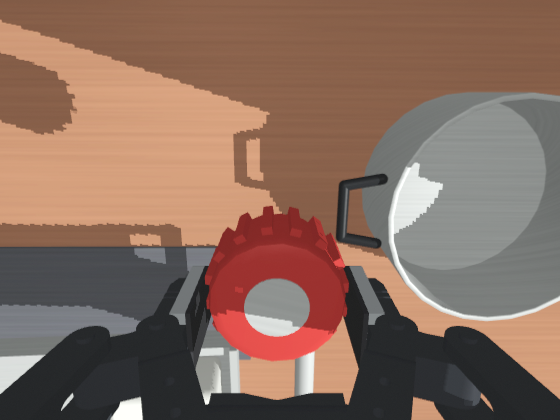

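{"fn": "jog_arm", "kwargs": {"increments": "0.01 0.04 0 0;0.02 0.08 0 0;0.03 0.12 0 0;0.038 0.155 0 0;0.038 0.163 -0.02 0;0.038 0.163 -0.05 0;0.038 0.163 -0.09 0;0.038 0.163 -0.12 0;0.038 0.163 -0.138 0;0.038 0.163 -0.138 0"}}

```text
time_s: 39.77
tool_pos: [0.5058, 0.4142, 0.053]
tcp_rot: [[1.0, -0.01, 0.001], [-0.001, -0.006, 1.0], [-0.01, -1.0, -0.006]]
force: [-0.2, -0.2, -1.3]
grip_width: 0.055
```

{"fn": "jog_arm", "kwargs": {"increments": "0 0 0 0;0 0 0 0;0 0 0 0;0 0 0 0;0 0 0.04 0;0 0 0.08 0;0 0 0.12 0;0 0 0.15 0;0 0 0.15 0", "grip": 40}}

```text
time_s: 40.52
tool_pos: [0.5131, 0.4202, 0.2214]
tcp_rot: [[1.0, 0.016, -0.001], [0.0, 0.01, 1.0], [0.016, -1.0, 0.01]]
force: [0.1, -0.3, 1.7]
grip_width: 0.072
```

```bash
python3 - <<'E'
from h import *
im,d,st,P,Q,hsv=held('w23')
im,d,st=snap('top','t23'); caps(cloud('top',d),im)
E
```

```text
t 40.5167 tcp [0.5131 0.4202 0.2214] w 0.072 [ 0.1 -0.3  1.7] jaw 1.571
cap [506.5 413.9] 29.3 349 0.0405
cap [ 357.5 -281.4] 27.3 372 0.0358
```

View pics/w23.png

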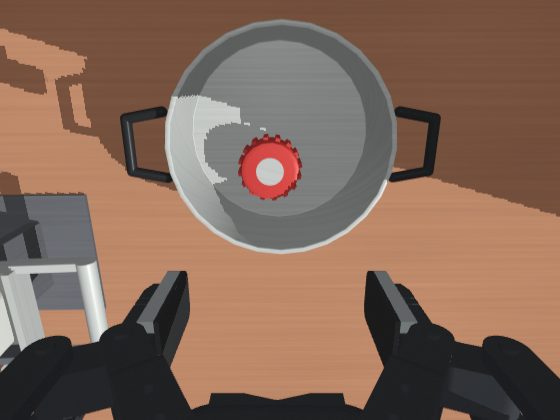

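{"fn": "jog_arm", "kwargs": {"increments": "-0.01 -0.04 0 0;-0.02 -0.08 0 0;-0.03 -0.12 0 0;-0.04 -0.16 0 0;-0.05 -0.2 0 0;-0.05 -0.24 0 0;-0.05 -0.28 0 0;-0.05 -0.32 0 0;-0.05 -0.36 0 0;-0.05 -0.4 0 0;-0.05 -0.44 0 0;-0.05 -0.48 0 0;-0.05 -0.52 0 0;-0.05 -0.56 0 0;-0.06 -0.595 0 0;-0.08 -0.625 0 0;-0.1 -0.655 0 0;-0.12 -0.68 -0.02 0;-0.14 -0.7 -0.05 0;-0.15 -0.704 -0.08 0", "grip": 0}}

```text
time_s: 42.28
tool_pos: [0.3573, -0.289, 0.1285]
tcp_rot: [[1.0, 0.0, 0.003], [-0.003, -0.002, 1.0], [0.0, -1.0, -0.002]]
force: [0.4, 0.7, -0.7]
grip_width: 0.0852
```

{"fn": "jog_arm", "kwargs": {"increments": "0 0 0 0;0 0 0 0;0 0 0 0"}}

```text
time_s: 42.53
tool_pos: [0.3597, -0.2863, 0.1299]
tcp_rot: [[1.0, 0.001, -0.001], [0.001, -0.0, 1.0], [0.001, -1.0, -0.0]]
force: [0.5, -0.3, 0.3]
grip_width: 0.0852
```

```bash
python3 - <<'E'
from h import *
im,d,st,P,Q,hsv=held('w24'); caps(P,im); print(st['qpos'])
E
```

```text
t 42.5333 tcp [ 0.3597 -0.2863  0.1299] w 0.0852 [ 0.5 -0.3  0.3] jaw 1.571
cap [ 357.4 -281.4] 28.5 4772 0.036
[-8.93708881e-01 -7.42129784e-02  2.18257055e+00  3.38120914e-04
  1.03274977e+00 -2.46519964e+00]
```

View pics/w24.png

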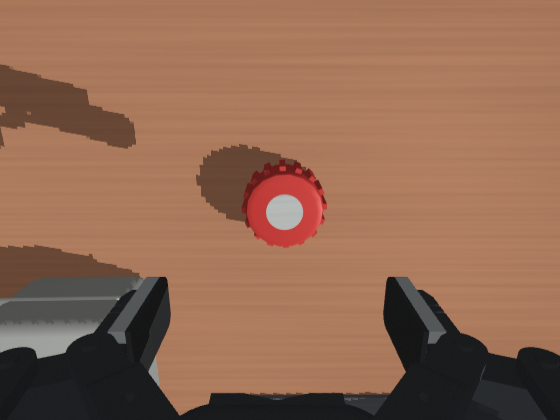

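{"fn": "jog_arm", "kwargs": {"increments": "-0.002 0.005 -0.03 0;-0.002 0.005 -0.06 0;-0.002 0.005 -0.09 0;-0.002 0.005 -0.106 0;-0.002 0.005 -0.112 0;-0.002 0.005 -0.112 0;-0.002 0.005 -0.112 0"}}

```text
time_s: 43.17
tool_pos: [0.3586, -0.2822, 0.0189]
tcp_rot: [[1.0, 0.002, -0.001], [0.001, -0.002, 1.0], [0.002, -1.0, -0.002]]
force: [0.4, 0.1, 0.7]
grip_width: 0.0853
```

{"fn": "jog_arm", "kwargs": {"increments": "0 0 0 0;0 0 0 0;0 0 0 0;0 0 0 0;0 0 0 0;0 0 0 0;0 0 0 0", "grip": 255}}

```text
time_s: 43.75
tool_pos: [0.3582, -0.2825, 0.0192]
tcp_rot: [[1.0, 0.002, -0.0], [0.0, -0.002, 1.0], [0.002, -1.0, -0.002]]
force: [-0.6, 2.1, 6.7]
grip_width: 0.0548
```

{"fn": "jog_arm", "kwargs": {"increments": "0 0 0.04 0;0 0 0.08 0;0.02 0.02 0.12 0;0.04 0.05 0.16 0;0.06 0.08 0.19 0;0.08 0.11 0.19 0;0.1 0.15 0.19 0;0.1 0.19 0.19 0;0.1 0.23 0.19 0;0.1 0.27 0.19 0;0.1 0.31 0.19 0;0.1 0.35 0.19 0;0.1 0.39 0.19 0;0.1 0.43 0.19 0;0.1 0.47 0.19 0;0.1 0.51 0.19 0;0.1 0.55 0.19 0;0.1 0.59 0.19 0;0.09 0.63 0.19 0;0.09 0.67 0.19 0"}}

```text
time_s: 45.42
tool_pos: [0.4455, 0.3906, 0.2075]
tcp_rot: [[1.0, -0.001, -0.001], [0.001, -0.0, 1.0], [-0.001, -1.0, -0.0]]
force: [1.3, -0.9, -0.2]
grip_width: 0.0546
```

{"fn": "jog_arm", "kwargs": {"increments": "0 0.03 0 0;0 0.044 0 0;0 0.044 -0.02 0;0 0.044 -0.06 0;0 0.044 -0.1 0;0 0.044 -0.13 0;0 0.044 -0.145 0;0 0.044 -0.145 0;0 0.044 -0.145 0"}}

```text
time_s: 46.17
tool_pos: [0.4468, 0.4317, 0.0617]
tcp_rot: [[1.0, -0.002, 0.0], [-0.0, -0.001, 1.0], [-0.002, -1.0, -0.001]]
force: [0.1, -0.3, 0.6]
grip_width: 0.0549
```

{"fn": "jog_arm", "kwargs": {"increments": "0 0 0 0;0 0 0 0;0 0 0 0;0 0 0 0;0 0 0.04 0;0 0 0.08 0;0 0 0.12 0;0 0 0.16 0;0 0.04 0.18 0;0 0.08 0.2 0;0 0.12 0.2 0;-0.04 0.14 0.2 0;-0.08 0.16 0.2 0;-0.12 0.17 0.2 0;-0.16 0.18 0.2 0;-0.2 0.18 0.2 0;-0.2 0.18 0.2 0;-0.2 0.18 0.2 0", "grip": 40}}

```text
time_s: 47.67
tool_pos: [0.2442, 0.6132, 0.2634]
tcp_rot: [[1.0, 0.001, -0.005], [0.005, 0.001, 1.0], [0.001, -1.0, 0.001]]
force: [-0.0, 0.3, -0.2]
grip_width: 0.0724
```

```bash
python3 - <<'E'
from h import *
print(robot.state()['time_s'],robot.state()['tool_pos'])
im,d,st=snap('top','t25'); P=cloud('top',d);caps(P,im)
[print(*o) for o in objs('w',P,im)]
q=P[(P[...,2]>.09)&(P[...,1]>.272)&(P[...,1]<.29)&(P[...,0]>.57)&(P[...,0]<.63)];print('bar',np.median(q,0))
im,d,st=snap('side','s25')
E
```

```text
47.6667 [0.244202   0.61318763 0.26336596]
cap [505.6 414.7] 28.4 343 0.041
cap [449.1 432.3] 28.5 351 0.0406
[476. 339.] lw [46. 14.] ang0.43 z51 [55 56 55] 92
[436. 352.] lw [31.  3.] ang-0.53 z46 [59 59 58] 91
bar [0.59932905 0.28100331 0.11465344]
```

View pics/t25.png

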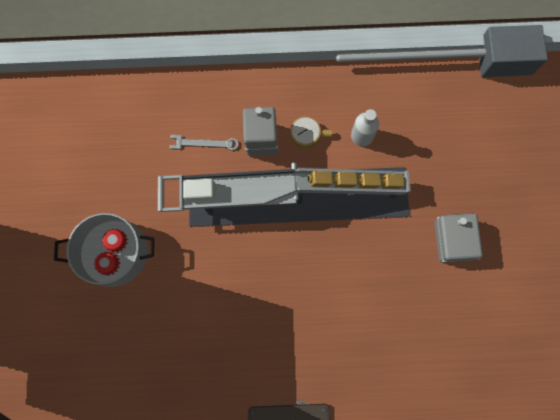

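View pics/s25.png

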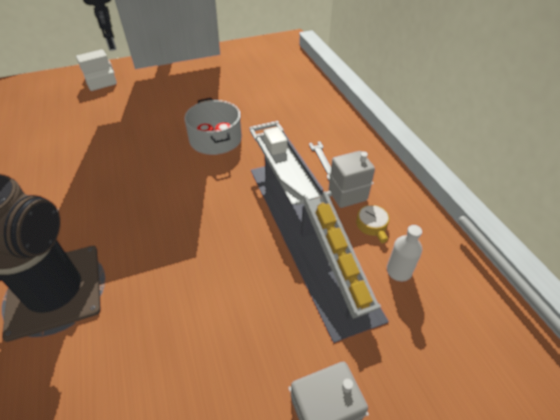

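```bash
python3 - <<'E'
from h import *
print(robot.finish_job())
E
```

```text
the job is handed in; nothing more can be done
None
```

The job is done and handed in at about 48 s of the 208 s allowed; no verdict is reported back.

- **Couplers:** All four were laid end to end along the guide rail, about 1 mm from it. I then lifted the tray by its bar to about 0.5 rad, and they slid in single file into the channel. They are queued at the stop.
- **Tray and block:** The tray is back on its rest; its bar measured within about 1 mm of its height before the lift. The white block lies flat in the bar end, with its top tilted about the same as the tray floor.
- **Caps:** Both red caps are in the pot. One had been knocked about 5 cm towards the rack partway through the run, and I picked it up from there.

The last top and side pictures show nothing loose left on the counter, the other items looking undisturbed and the arm clear. No check failed. The cameras' coupler positions differed by up to about 6 mm, so I used wrist-camera measurements before each grasp.

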